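# Clamp a grinding wheel on the dressing stand

## Task

Mount the grinding wheel on the dressing stand: lower it over the spindle so that it sits flat on the drive flange with the two drive pins in its slot, set the shorter of the two steel collars down over its boss, slide the slotted keeper in sideways under the spindle head, and then push the clamp lever fully down. Lower the wheel and the collar all the way, do not let them drop, and do not knock the diamond dresser. Leave the taller collar and the other things on the bench where they are.

Things in the scene. Friction and masses are not known exactly. Their poses are not given: they have to be found in the camera images.
- stand: Grey cast dressing stand, fixed. Origin: on the upright spindle's axis at bench height, z up. Base 100 mm along x, y from -113 to +92 mm, 24 mm high. Clamp lever at its +y end, diamond dresser at its -y end; open on its +x and -x sides. The spindle is 29 mm thick up to z = 105 mm, tapers to 19 mm at z = 111 mm and ends in a drawbolt with a 12 mm neck and a 28 mm head (top at z = 138.5 mm).
- drive_face (a point): Centre of the top face of the stand's steel drive flange (radius 46 mm), on the spindle axis, 45 mm above the bench; axes as the stand. The wheel's underside rests here. Two drive pins, 12 mm thick, domed, 8.5 mm high, stand on it at stand x = +32 and -32 mm, y = 0.
- spindle_head (a point): Centre of the underside of the 28 mm spindle head (10 mm high, tapered top), on the spindle axis: 128.5 mm above the bench with the lever at 0, 122.5 mm with it down. Over the seated wheel and short collar (top at 113 mm) the gap is 15.5 mm with the lever at 0.
- clamp_lever (a joint): Hinge about a level axis along the stand's x, through stand y = 76, z = 38 mm. 0 = open: it leans 0.35 rad outward (+y) from upright. Grows as it swings outward and down to 1.15 = fully down (0.07 rad above level, pointing to +y). It draws the head down by 6 mm x value/1.15, stays where it is left and needs 3 to 6 N at its ball, most at the end, where the head grips the keeper.
- lever_ball (a point): Centre of the 24 mm black ball at the end of the clamp lever, 98 mm from the hinge axis.
- dresser: Diamond dresser, fixed on the stand; its origin and axes are those of the stand. Its tip is at y = -68.5, z = 68 mm, pointing at the spindle (the seated wheel's rim ends 8.5 mm from it). Behind it, at y = -98 mm, its upright post with a black nut 24 mm wide, up to z = 117 mm.
- wheel: Brown grinding wheel, 60 mm high, 0.5 kg, bore 33 mm. Origin: centre of the underside, z up. Steel drive disc 90 mm wide, z = 0 to 10 mm, with a slot 18 mm wide along its x diameter for the pins; abrasive 120 mm wide, z = 10 to 36; steel boss, z = 36 to 60, 47 mm long in x, with two flats 42 mm apart facing +y and -y, parallel to the slot. Seated, its x is along the stand's x, either way round.
- short_collar: The shorter steel collar, a plain drum 65 mm wide and 32 mm high, 0.25 kg. Origin: centre of the underside. Underneath it is hollow (recess 54 mm wide, 25 mm deep), so it goes down over the wheel's boss and stands on the wheel's upper face, its underside 36 mm above the wheel's; bore 33 mm through its top, two dark grooves near the top.
- tall_collar: The taller steel collar, 46 mm high, otherwise like the short one; not used (with it the keeper does not go under the head).
- keeper: Dark steel horseshoe plate, 10 mm thick, 62 mm wide (y), x from -38 to +46 mm, 0.16 kg. Slot 17 mm wide, open to -x, flared to 31 mm at its mouth. Origin: underside, centre of the slot's round end (radius 8.5 mm), where the neck comes to lie; z up. A grip tab stands on it at x = 32 to 44 mm, 30 mm wide (y), top at z = 38 mm. It lies on the short collar's top.
- grind_cone_1: Red-brown abrasive cone, 38 mm in diameter, 42 mm high, bystander. Origin: centre of the underside.
- steel_dome_2: Polished steel punch dome, 58 mm in diameter, 45 mm high, bystander. Origin: centre of the underside.
- step_gauge: Green stepped gauge block 82 x 43 x 34 mm, bystander. Origin: centre of the underside.
- orange_cap: Orange cup-shaped end cap, 42 mm in diameter, 36 mm high, bystander. Origin: centre of the underside.
- wedge_a: Green angle wedge with a thin stem, 62 x 75 x 48 mm, bystander. Origin: centre of the underside.
- press_bar (a point): Fixed obstacle: near, left end of the long black bar of the boot press. The bar, 50 mm thick, underside 0.24 m above the bench, runs from here 0.34 m in +x and 0.15 m in -y; the press fills the space left of it, and near this end a rod hangs down to 0.12 m and a handle sticks out 0.06 m towards -x. The wheel lies to its right. The red boot stands from x = 0.65 m on, 0.4 m high.

How it is judged:
On the way, in this order (a step that is already met when the one before it is completed fails the run):
1. the wheel sits flat on the drive flange with the pins in its slot (horizontal distance between wheel and stand below 0.006 m and z of wheel in the frame of stand below 0.048 m and angle between wheel's own z axis and vertical below 0.05 rad), for 0.2 s.
2. the short collar stands on the wheel's upper face, over its boss (horizontal distance between short_collar and stand below 0.006 m and z of short_collar in the frame of wheel between 0.033 and 0.039 m), for 0.2 s.
3. the keeper lies on the collar, under the spindle head, with the neck in its slot (horizontal distance between keeper and stand below 0.009 m and z of keeper in the frame of short_collar between 0.029 and 0.0375 m), for 0.2 s.
4. the clamp lever is fully down (value of joint clamp_lever above 1.05 rad), for 0.2 s.
At the end, for the whole second after the job is handed in: Wheel, short collar and keeper lie on one another on the spindle, each within 3 mm of its seated height and 6 mm (keeper 9 mm) of the spindle axis, wheel and keeper level within 0.05 rad, pins in the slot; the clamp lever is past 1.05 of 1.15 rad; all at rest (all of step 1 and all of step 2 and value of joint clamp_lever above 1.05 rad and horizontal distance between keeper and stand below 0.009 m and z of keeper in the frame of short_collar between 0.029 and 0.035 m and angle between keeper's own z axis and vertical below 0.05 rad and linear speed of each of wheel, short_collar, keeper below 0.02 m/s); the robot touches nothing.
It fails at once if the diamond dresser is knocked (over 6 N) (contact force between dresser and anything else above 6 N).
It fails at once if the wheel is let fall down the spindle (linear speed of wheel above 0.5 m/s and horizontal distance between wheel and stand below 0.02 m and z of wheel in the frame of stand below 0.13 m).
It fails at once if the collar is let fall down the spindle (linear speed of short_collar above 0.5 m/s and horizontal distance between short_collar and stand below 0.02 m and z of short_collar in the frame of stand below 0.13 m).
It fails at once if the taller collar or another bystander is moved by more than 3 cm (distance of any of tall_collar, grind_cone_1, steel_dome_2, step_gauge, orange_cap, wedge_a from where it was at the start of the episode above 0.03 m).
It also fails if it takes over 72 s, if anything falls off the work surface, if the arm or the gripper's body presses on something with over 40 N, if the wrist force passes 120 N, or if a joint passes its speed limit or range.

## Robot

A 6-joint arm with a two-finger parallel gripper is mounted at the origin on a cart in front of the work surface, level with it; the furniture and walls round the work are solid. World frame = base frame: x ahead of the robot, y to its left, z up, the work surface at z = 0. Lengths are in m, angles in rad, forces in N, time in s.
With the tool pointing down it reaches from about 0.375 to 0.9 m from the base axis. Payload 3.1 kg.
Tool frame: the origin (TCP) lies between the finger pads; the fingertips stand 14 mm ahead of it and the grasp point (between the pads) lies 5 mm behind it (robot.finger_overhang is the distance from the TCP to the fingertips, in m); z points along the fingers, y is the line along which they close (so a half turn about z gives the same grasp; the last joint's range is limited). The gripper opens to 87 mm and grips with 3 to 60 N. Pads are 19 mm wide; open, the fingers measure 117 mm over their backs; the gripper's body (75 mm by 190 mm) begins 51 mm behind the grasp point.
Start: joints at [-1.355, 0.527, 1.433, -0, 1.181, -0.178], TCP at [0.24, -0.577, 0.237] pointing down, gripper open.
Joint ranges: [-3.08, 3.08], [-0.75, 2.2], [0.22, 2.44], [-1.43, 4.57], [0, 2.65], [-2.85, 2.85]. Speed limits (rad/s): [2.79, 2.79, 3.14, 3.14, 3.14, 3.14].

## Interface

Orientations are given as a unit quaternion [x, y, z, w].
In Python, from rig import monitor, cams, workorder, robot gives the robot as it stands.
- The arm moves only by the tool send_rows, never from a script. Its argument "moves" is one flat list of numbers, 7 for each row, row after row: the opening, from 0 (shut) to 1 (fully open), then the shift along the world's x, y, z in cm, then the turn, a rotation vector about the world's x, y, z in rad. A call has 1 to 5 rows; each row is the pose to reach, as a shift and turn from the pose commanded when the call began; what a row does not reach only later rows make up. A row lasts 1/12 s, in which the tool goes at most 41.7 mm and 7.16 degrees, less where a joint would pass 70% of its speed; a pose out of reach is approached as far as the arm can. A call with a gripper value outside its range is refused whole. The fingers move at their own pace and stop on an object; "grip_force" is the grip in N (left out, the last holds). Time passes only in rows, so rows that repeat a pose let the fingers close. It gives the time, the measured TCP pose, the force, the opening and the grip force at its end, in the units of the state.
- monitor.get_obs(): the state, without advancing time (a new reading comes with each control period).
- cams.camera(name): name is "side" or "top" or "wrist"; returns a dict with "pixels" (400x640x3 uint8, blue, green, red), "range_z" (400x640 float32, m along the optical axis (not along the pixel's ray), 0 where there is no reading), "fovy" (degrees; the focal length in pixels is half the picture's height over the tangent of half this angle, whatever the lens; pixels are square), "cx", "cy" (the principal point, pixels), "dist_coeffs" ([k1, k2, p1, p2, k3] as OpenCV has them; the pictures are not rectified), "rvec" (rotation vector, rad) and "tvec" (3), from world to camera coordinates, as OpenCV has them; the wrist camera has in their place "hand_eye" (4x4, takes a point from camera to tool coordinates, whose origin is the TCP and whose axes are the flange's). Camera axes: x right, y down, z forward; pixel columns grow to the right and rows downward; lengths in m; the calibration is good to about 2 mm. A picture is of the moment at which its call begins: read the wrist's pose just before it.
- workorder.hand_in(): hands the job in; it is judged then, once.
The state is a dict: "time": time; "q": joint angles; "joint_velocities": joint speeds; "joint_torque": joint torques, N m; "position": TCP position; "tool_rot": TCP orientation; "ft_force": force on the tool from outside, world axes, zero at the start; "moment": the same for the moment, N m; "grip_width": finger opening in m; "grip_force": force on a finger pad.
Only numpy, scipy, OpenCV 4.12 (cv2) and the standard library are available. Lean on these libraries where they do the work, as an engineer would, in place of code of your own. Each camera call takes 0.05 s, during which the arm holds its last target. There are 200 camera calls.

## Working session

There is one attempt and no reset: what is moved stays moved. The work goes in short steps, Python scripts to look and compute and a tool call to move; the robot and the scene stay as the last step left them, time stands still between calls to the robot, and variables do not carry over. Pictures are saved under pics/ and viewed, at most 10 in all, crops included, and the job is handed in when it is done.

Besides the shell and the picture viewer there is one more tool, called after "Call:" in YAML: its name, and indented under it one key for each argument. send_rows: Moves the arm, as the interface text tells. Its arguments: {"type":"object","properties":{"moves":{"type":"array","items":{"type":"number"}},"grip_force":{"type":"number"}},"required":["moves"]}

```bash
mkdir -p pics
cat > h.py <<'E'
import numpy as np, cv2
from scipy.spatial.transform import Rotation as R
from rig import monitor, cams, workorder, robot
def cloud(name):
    o=monitor.get_obs(); c=cams.camera(name); im=c["pixels"]; h,w=im.shape[:2]
    f=h/2/np.tan(np.radians(c["fovy"])/2); K=np.array([[f,0,c["cx"]],[0,f,c["cy"]],[0,0,1]])
    u,v=np.meshgrid(np.arange(w,dtype=float),np.arange(h,dtype=float))
    n=cv2.undistortPoints(np.stack([u,v],-1).reshape(-1,1,2),K,np.array(c["dist_coeffs"],float)).reshape(h,w,2)
    z=c["range_z"]; P=np.dstack([n*z[...,None],z])
    if name=="wrist":
        H=np.array(c["hand_eye"]); P=P@H[:3,:3].T+H[:3,3]
        P=P@R.from_quat(o["tool_rot"]).as_matrix().T+np.array(o["position"])
    else:
        Rm=cv2.Rodrigues(np.array(c["rvec"],float))[0]; P=(P-np.array(c["tvec"]).ravel())@Rm
    P[z<=0]=np.nan
    return im,P,o
E
python3 - <<'E'
from h import *
for n in("top","side","wrist"):
    im,P,o=cloud(n); cv2.imwrite(f"pics/{n}0.png",im); np.savez(f"{n}0.npz",im=im,P=P)
    print(n,P[200,320],P[100,100],P[300,540])
print(o)
E
```

```text
top [ 0.56521787 -0.05270181  0.04201366] [0.58348351 0.33232242 0.71474146] [ 0.25508816 -0.54403881  0.48759999]
side [0.50581367 0.14694575 0.03789966] [-0.61005503  1.09583737  0.01830216] [ 1.01051911 -0.48904967  0.19050519]
wrist [ 0.01142416 -0.65267381 -0.86338329] [ 1.12511214e-01 -1.24715748e-04 -5.50277637e-01] [ 0.28563387 -0.60965705  0.31503387]
{'time': 0.1, 'q': array([-1.35548343e+00,  5.28365068e-01,  1.43379425e+00,  2.05125765e-05,
        1.18139179e+00, -1.78475847e-01]), 'joint_velocities': array([ 0.00047403, -0.00061794, -0.00206194,  0.00240814, -0.00019661,
        0.00224116]), 'joint_torque': array([-1.73128606e-04, -4.40985417e+01, -1.77151108e+01,  6.35087932e-02,
        5.34076814e-02, -3.96941027e-05]), 'position': array([ 0.23971366, -0.57650948,  0.23566807]), 'tool_rot': array([ 9.80679137e-01,  1.95620732e-01, -8.55184318e-06, -9.79234277e-04]), 'ft_force': array([ 0.96565717, -0.39014421, -0.06482972]), 'moment': array([-0.00458674, -0.00290875,  0.01971957]), 'grip_force': 0.0, 'grip_width': 0.08692134157460056}
```

View pics/top0.png

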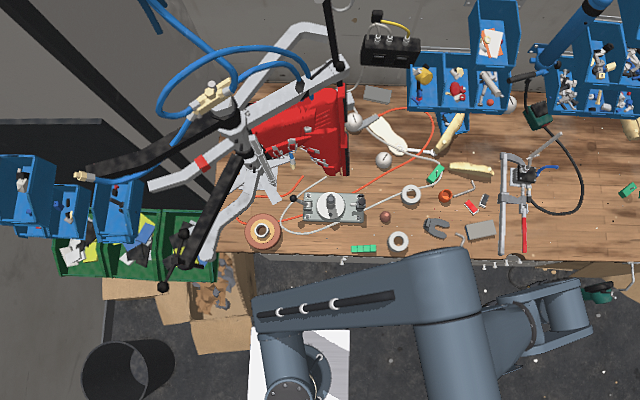

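View pics/side0.png

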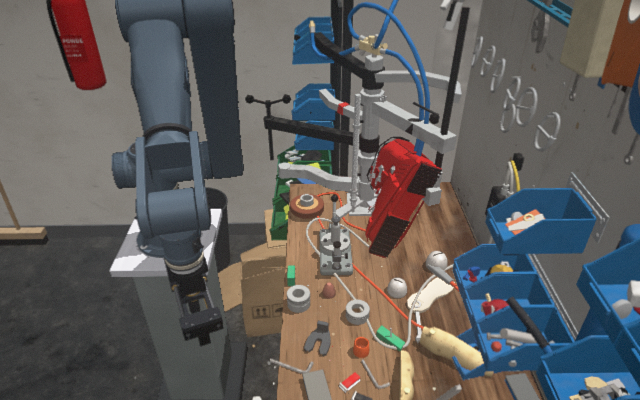

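The top view shows the wheel at (262,232), the stand spindle at (334,204), the lever ball at (294,198), collars at (410,195) and (398,240), the keeper at (436,226) and the wheel near the press on the left. The side view agrees.

Run:
```python
from h import *
d=np.load("top0.npz"); P=d["P"];im=d["im"]
def reg(n,u0,u1,v0,v1,zl,zh):
    p=P[v0:v1,u0:u1].reshape(-1,3); p=p[(p[:,2]>zl)&(p[:,2]<zh)]
    if len(p)<3: print(n,len(p));return
    (c,r)=cv2.minEnclosingCircle(p[:,:2].astype(np.float32)); rc=cv2.minAreaRect((p[:,:2]*1000).astype(np.float32))
    print(n,len(p),"mean",p.mean(0).round(4),"circ",np.round(c,4),round(r,4),"rect",np.round(rc[0],1),np.round(rc[1],1),round(rc[2],1),"z90",np.percentile(p[:,2],90).round(4))
reg("wheel top",240,285,210,252,.025,.05)
reg("boss",240,285,210,252,.052,.08)
reg("flange",312,358,185,222,.036,.052)
reg("head",320,350,190,220,.12,.16)
reg("base",298,370,182,232,.015,.03)
reg("ball",286,302,190,207,.1,.2)
reg("post",350,372,190,220,.08,.15)
reg("colA",398,422,182,206,.025,.06)
reg("colB",386,410,230,253,.025,.06)
reg("keeper",420,450,212,240,.005,.02)
reg("tab",420,455,212,242,.025,.06)
for n in ["cone",(378,394,208,226)],["dome",(374,394,150,170)]:reg(n[0],*n[1],.005,.06)
# press bits near the wheel
q=P[170:270,225:300].reshape(-1,3); q=q[q[:,2]>.09]; print(q.min(0) if len(q) else 0,q.max(0) if len(q) else 0)
print("noise bench",P[235:250,300:340,2].mean(),P[235:250,300:340,2].std())
cr=im[130:270,220:470]; cv2.imwrite("pics/top0c.png",cv2.resize(cr,None,fx=3.2,fy=3.2,interpolation=cv2.INTER_CUBIC))
```

```text
wheel top 896 mean [0.4561 0.133  0.0362] circ [0.4581 0.1342] 0.061 rect [457.  133.9] [118.6 119.9] 70.3 z90 0.04
boss 99 mean [0.4613 0.1394 0.0602] circ [0.4745 0.1612] 0.0534 rect [480.5 153.7] [104.4  45.9] 39.6 z90 0.0644
flange 488 mean [ 0.5459 -0.0875  0.0451] circ [ 0.5487 -0.1095] 0.0672 rect [ 555.  -101.7] [ 90.2 121.9] 24.6 z90 0.0486
head 59 mean [ 0.5477 -0.0874  0.1361] circ [ 0.5486 -0.0881] 0.0133 rect [548.3 -87.3] [25.9 21.6] 1.6 z90 0.1405
base 921 mean [ 0.5434 -0.0997  0.0234] circ [ 0.558  -0.0918] 0.1195 rect [562.4 -92.9] [161.4 225.6] 11.0 z90 0.0276
ball 55 mean [0.5477 0.0262 0.1307] circ [0.5484 0.0255] 0.014 rect [548.  25.] [20.1 26.3] 0.0 z90 0.1392
post 65 mean [ 0.547  -0.1848  0.106 ] circ [ 0.5566 -0.1866] 0.0203 rect [ 554.3 -182.6] [38.6 25.6] 18.7 z90 0.1193
colA 207 mean [ 0.5978 -0.3568  0.0318] circ [ 0.5976 -0.3558] 0.0334 rect [ 597.6 -357.2] [60.5 64. ] 90.0 z90 0.0353
colB 257 mean [ 0.4352 -0.3089  0.0443] circ [ 0.4358 -0.3113] 0.0328 rect [ 436.1 -309. ] [61.4 62.1] 45.7 z90 0.0486
keeper 298 mean [ 0.4902 -0.4458  0.0099] circ [ 0.4935 -0.4361] 0.0542 rect [ 490. -441.] [91.3 85.8] 76.9 z90 0.0135
tab 39 mean [ 0.5014 -0.4097  0.0364] circ [ 0.5017 -0.4098] 0.0149 rect [ 501.6 -410.7] [11.9 28.9] 71.7 z90 0.0409
cone 111 mean [ 0.5192 -0.2701  0.0258] circ [ 0.5144 -0.2728] 0.032 rect [ 520.2 -272.2] [50.1 50.9] 5.6 z90 0.0406
dome 237 mean [ 0.7157 -0.2667  0.0307] circ [ 0.7247 -0.2752] 0.0444 rect [ 724.7 -270. ] [62.9 71.5] 89.7 z90 0.0434
[0.47393044 0.0118385  0.09029752] [0.64793555 0.24626001 0.28564593]
noise bench nan nan
```

View pics/top0c.png

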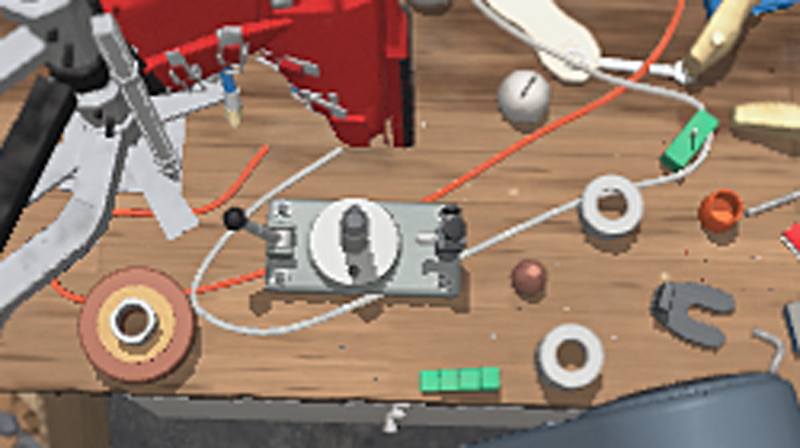

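The crop shows the wheel (135,325), the stand with flange centre (352,243), the short collar (610,205), the tall collar (570,355), and the keeper (690,310) with its tab to the left. I'll check the press clearance around the wheel and the stand's yaw.

Run:
```python
from h import *
for n in("top","side"):
    P=np.load(n+"0.npz")["P"].reshape(-1,3)
    q=P[(abs(P[:,0]-.45)<.25)&(P[:,1]>.1)&(P[:,1]<.45)&(P[:,2]>.085)&(P[:,2]<.5)]
    for x0 in np.arange(.2,.7,.04):
        for z0,z1 in((.085,.2),(.2,.32),(.32,.5)):
            s=q[(abs(q[:,0]-x0-.02)<.02)&(q[:,2]>z0)&(q[:,2]<z1)]
            if len(s)>3: print(n,round(x0,2),z0,len(s),"ymin",s[:,1].min().round(3),"zmin",s[:,2].min().round(3))
P=np.load("top0.npz")["P"].reshape(-1,3)
# boot near stand
q=P[(P[:,0]>.58)&(P[:,0]<.8)&(abs(P[:,1]+.09)<.15)&(P[:,2]>.1)]; print("boot",q.min(0),q.max(0))
# base rect, excluding lever
q=P[(abs(P[:,0]-.548)<.06)&(abs(P[:,1]+.098)<.11)&(abs(P[:,2]-.0235)<.006)]
rc=cv2.minAreaRect((q[:,:2]*1000).astype(np.float32)); print(rc,len(q))
```

```text
top 0.2 0.2 44 ymin 0.1 zmin 0.289
top 0.24 0.2 7 ymin 0.101 zmin 0.296
top 0.24 0.32 129 ymin 0.308 zmin 0.339
top 0.28 0.2 48 ymin 0.285 zmin 0.253
top 0.28 0.32 61 ymin 0.299 zmin 0.34
top 0.32 0.085 74 ymin 0.278 zmin 0.085
top 0.32 0.2 238 ymin 0.267 zmin 0.201
top 0.32 0.32 113 ymin 0.283 zmin 0.321
top 0.36 0.085 171 ymin 0.274 zmin 0.086
top 0.36 0.2 256 ymin 0.252 zmin 0.253
top 0.36 0.32 121 ymin 0.261 zmin 0.353
top 0.4 0.085 127 ymin 0.266 zmin 0.085
top 0.4 0.2 259 ymin 0.236 zmin 0.251
top 0.4 0.32 26 ymin 0.264 zmin 0.367
top 0.44 0.085 128 ymin 0.237 zmin 0.085
top 0.44 0.2 242 ymin 0.223 zmin 0.251
top 0.48 0.085 235 ymin 0.185 zmin 0.085
top 0.48 0.2 228 ymin 0.208 zmin 0.249
top 0.48 0.32 259 ymin 0.324 zmin 0.325
top 0.52 0.085 237 ymin 0.16 zmin 0.085
top 0.52 0.2 226 ymin 0.191 zmin 0.248
top 0.52 0.32 545 ymin 0.265 zmin 0.325
top 0.56 0.085 480 ymin 0.155 zmin 0.085
top 0.56 0.2 491 ymin 0.176 zmin 0.203
top 0.56 0.32 1016 ymin 0.216 zmin 0.32
top 0.6 0.085 266 ymin 0.1 zmin 0.085
top 0.6 0.2 428 ymin 0.1 zmin 0.2
top 0.6 0.32 941 ymin 0.1 zmin 0.32
top 0.64 0
[... 974 characters left out ...]
246
side 0.52 0.32 208 ymin 0.26 zmin 0.328
side 0.56 0.085 303 ymin 0.145 zmin 0.085
side 0.56 0.2 328 ymin 0.167 zmin 0.204
side 0.56 0.32 582 ymin 0.214 zmin 0.321
side 0.6 0.085 252 ymin 0.1 zmin 0.085
side 0.6 0.2 261 ymin 0.1 zmin 0.2
side 0.6 0.32 640 ymin 0.1 zmin 0.322
side 0.64 0.085 322 ymin 0.1 zmin 0.086
side 0.64 0.2 466 ymin 0.117 zmin 0.2
side 0.64 0.32 834 ymin 0.107 zmin 0.321
side 0.68 0.085 10 ymin 0.112 zmin 0.088
side 0.68 0.2 194 ymin 0.101 zmin 0.202
side 0.68 0.32 252 ymin 0.1 zmin 0.32
boot [ 0.64453419 -0.14377001  0.10037159] [0.79999782 0.05989089 0.61764148]
((550.9562377929688, -93.86873626708984), (210.02850341796875, 107.15935516357422), 88.0438003540039) 843
```

Call:
send_rows:
  moves: [1,3,3.5,0,0,0,0,1,6,7,0,0,0,-0.1,1,9,10.5,0,0,0,-0.2,1,12,14,0,0,0,-0.3,1,15,17.5,0,0,0,-0.394]
  grip_force: 30

```text
time: 0.57
position: [0.3761, -0.4173, 0.2363]
tool_rot: [1.0, -0.003, -0.0, -0.0]
ft_force: [0.9, -1.5, 0.1]
grip_width: 0.0868
grip_force: 0.0
```

Call:
send_rows:
  moves: [1,1,4,0,0,0,0,1,2,8,0,0,0,0,1,3,12,0,0,0,0,1,4,16,0,0,0,0,1,5,20,0,0,0,0]

```text
time: 0.98
position: [0.4254, -0.2169, 0.2364]
tool_rot: [1.0, -0.0, -0.0, -0.0]
ft_force: [0.1, 0.5, 0.7]
grip_width: 0.0872
grip_force: 0.0
```

Call:
send_rows:
  moves: [1,0,4,0,0,0,0,1,0,8,0,0,0,0,1,0,12,0,0,0,0,1,0,16,0,0,0,0,1,0,20,0,0,0,0]

```text
time: 1.4
position: [0.4249, -0.0171, 0.2365]
tool_rot: [1.0, -0.0, -0.0, -0.0]
ft_force: [0.5, -0.3, 0.2]
grip_width: 0.087
grip_force: 0.0
```

Call:
send_rows:
  moves: [1,0,3,0,0,0,0,1,0,6,0,0,0,0,1,0,8,0,0,0,0,1,0,8,0,0,0,0,1,0,8,0,0,0,0]

```text
time: 1.82
position: [0.4251, 0.0618, 0.2365]
tool_rot: [1.0, 0.001, -0.0, 0.0]
ft_force: [-0.4, -1.0, 0.1]
grip_width: 0.0869
grip_force: 0.0
```

Run:
```python
from h import *
im,P,o=cloud("wrist"); cv2.imwrite("pics/w1.png",im); np.savez("w1.npz",im=im,P=P)
print(o["position"],o["tool_rot"],o["q"],cams.camera("wrist")["hand_eye"])
q=P.reshape(-1,3); q=q[(abs(q[:,0]-.457)<.04)&(abs(q[:,1]-.134)<.04)&(q[:,2]>.052)&(q[:,2]<.068)]
print(len(q),q.mean(0),cv2.minAreaRect((q[:,:2]*1000).astype(np.float32)),cv2.minEnclosingCircle((q[:,:2]*1000).astype(np.float32)))
```

```text
[0.4251372  0.06177807 0.23648258] [ 9.99998986e-01  1.40653974e-03 -1.02420675e-04  1.97724571e-04] [-1.16747366e-01  2.65373650e-01  1.89900025e+00 -5.02801160e-04
  9.77375613e-01  1.45151708e+00] [[ 4.30675741e-04 -9.67656851e-01 -2.52269763e-01  6.97453168e-02]
 [ 9.99999891e-01  4.62874803e-04 -6.82930843e-05 -2.23389466e-04]
 [ 1.82853588e-04 -2.52269706e-01  9.67656944e-01 -1.48698135e-01]
 [ 0.00000000e+00  0.00000000e+00  0.00000000e+00  1.00000000e+00]]
1117 [0.46021767 0.13471852 0.05975637] ((459.58612060546875, 134.9672088623047), (42.43193817138672, 47.26509475708008), 55.0849609375) ((459.50830078125, 134.89791870117188), 23.845293045043945)
```

View pics/w1.png

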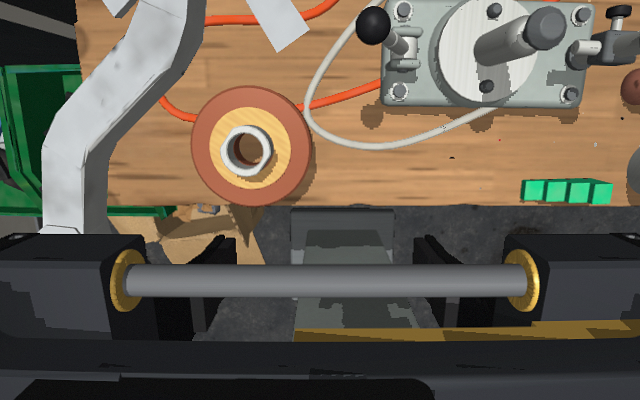

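The wrist view shows the wheel boss at (246,150), with its flats turned about 55°, and the press leg at upper left. I'll check whether the gripper body fits with the closing axis along the flat normal.

Run:
```python
from h import *
A=[np.load(f)["P"].reshape(-1,3) for f in("top0.npz","side0.npz","w1.npz")]
q=np.vstack(A); q=q[np.isfinite(q[:,0])]
for ang in(55,65,145):
  a=np.radians(ang); e=np.array([np.cos(a),np.sin(a)]); n=np.array([-e[1],e[0]])
  d=q[:,:2]-[.4595,.135]
  m=(abs(d@e)<.105)&(abs(d@n)<.045)&(q[:,2]>.075)&(q[:,2]<.4)
  s=q[m]; print(ang,len(s))
  if len(s):
    for z in np.arange(.075,.4,.025):
      t=s[(s[:,2]>=z)&(s[:,2]<z+.025)]
      if len(t): print(round(z,3),len(t),"along",((t[:,:2]-[.4595,.135])@e).min().round(3),"across",((t[:,:2]-[.4595,.135])@n).min().round(3),((t[:,:2]-[.4595,.135])@n).max().round(3))
b=np.vstack(A[2:]);b=b[np.isfinite(b[:,0])]
# stand details from the wrist view
def r(n,m):
    s=b[m]; print(n,len(s),s.mean(0).round(4),np.round(cv2.minEnclosingCircle((s[:,:2]*1000).astype(np.float32)),1) if 0 else cv2.minEnclosingCircle((s[:,:2]*1000).astype(np.float32)))
near=(abs(b[:,0]-.548)<.025)&(abs(b[:,1]+.088)<.025)
r("head",near&(b[:,2]>.132)&(b[:,2]<.145))
r("flange",(np.hypot(b[:,0]-.548,b[:,1]+.088)<.06)&(abs(b[:,2]-.045)<.003))
r("ball",(np.hypot(b[:,0]-.548,b[:,1]-.025)<.02)&(b[:,2]>.118)&(b[:,2]<.15))
```

```text
55 58496
0.075 1460 along 0.068 across -0.045 0.045
0.1 3591 along 0.07 across -0.045 0.044
0.2 60 along -0.045 across 0.002 0.013
0.225 764 along -0.049 across -0.04 0.03
0.25 1401 along -0.049 across -0.045 0.045
0.275 2647 along -0.046 across -0.044 0.045
0.3 23485 along -0.082 across -0.045 0.012
0.325 25088 along -0.086 across -0.045 0.004
65 69622
0.075 1248 along 0.061 across -0.045 0.036
0.1 2690 along 0.067 across -0.045 0.027
0.2 60 along -0.042 across 0.009 0.021
0.225 760 along -0.045 across -0.042 0.034
0.25 1389 along -0.045 across -0.045 0.044
0.275 2695 along -0.041 across -0.045 0.045
0.3 28627 along -0.105 across -0.045 0.013
0.325 32153 along -0.105 across -0.042 0.007
145 33253
0.2 59 along 0.002 across 0.03 0.045
0.225 737 along 0.002 across 0.029 0.045
0.25 778 along 0.003 across 0.028 0.045
0.275 2397 along -0.018 across -0.013 0.045
0.3 17807 along -0.032 across -0.012 0.045
0.325 11475 along -0.023 across 0.01 0.045
head 1368 [ 0.5504 -0.0837  0.1365] ((550.8502197265625, -85.3885269165039), 14.227761268615723)
flange 5741 [ 0.5485 -0.0783  0.0455] ((551.1007080078125, -85.95823669433594), 46.34627151489258)
ball 1112 [0.55   0.0311 0.1358] ((551.1490478515625, 30.363122940063477), 12.04626750946045)
```

Call:
send_rows:
  moves: [1,1,0,0,0,0,0.12,1,2,0,0,0,0,0.24,1,3,0,0,0,0,0.36,1,3.4,0,0,0,0,0.48,1,3.4,0,0,0,0,0.6]

```text
time: 2.33
position: [0.4611, 0.0592, 0.2365]
tool_rot: [0.955, 0.297, 0.001, 0.0]
ft_force: [-0.5, -0.0, 0.5]
grip_width: 0.0873
grip_force: 0.0
```

Call:
send_rows:
  moves: [1,0,0,0,0,0,0.12,1,0,0,0,0,0,0.24,1,0,0,0,0,0,0.36,1,0,2,-2,0,0,0.36,1,0,4,-5,0,0,0.36]

```text
time: 2.75
position: [0.4629, 0.0992, 0.1883]
tool_rot: [0.888, 0.46, 0.004, 0.002]
ft_force: [-0.0, 0.0, -1.3]
grip_width: 0.087
grip_force: 0.0
```

Call:
send_rows:
  moves: [1,0,2,-2,0,0,0,1,0,3.3,-4,0,0,0,1,0,3.3,-5,0,0,0,1,0,3.3,-5,0,0,0,1,0,3.3,-5,0,0,0]

```text
time: 3.17
position: [0.4596, 0.1329, 0.1361]
tool_rot: [0.887, 0.461, -0.001, -0.0]
ft_force: [-0.4, -0.4, 0.3]
grip_width: 0.0868
grip_force: 0.0
```

Run:
```python
from h import *
im,P,o=cloud("wrist"); cv2.imwrite("pics/w2.png",im)
print(o["position"],o["tool_rot"],o["ft_force"])
q=P.reshape(-1,3); q=q[(abs(q[:,0]-.457)<.04)&(abs(q[:,1]-.134)<.04)&(q[:,2]>.054)&(q[:,2]<.066)]
print(len(q),q.mean(0),cv2.minAreaRect((q[:,:2]*1000).astype(np.float32)),cv2.minEnclosingCircle((q[:,:2]*1000).astype(np.float32)))
```

```text
[0.45961758 0.13293239 0.13611483] [ 8.87407051e-01  4.60986201e-01 -6.50885866e-04 -1.59176828e-04] [-0.36068986 -0.44421772  0.30217923]
1980 [0.46089582 0.13582567 0.05980646] ((460.5280456542969, 135.51425170898438), (42.10963821411133, 46.639732360839844), 55.315677642822266) ((460.61297607421875, 135.1546630859375), 23.627601623535156)
```

View pics/w2.png

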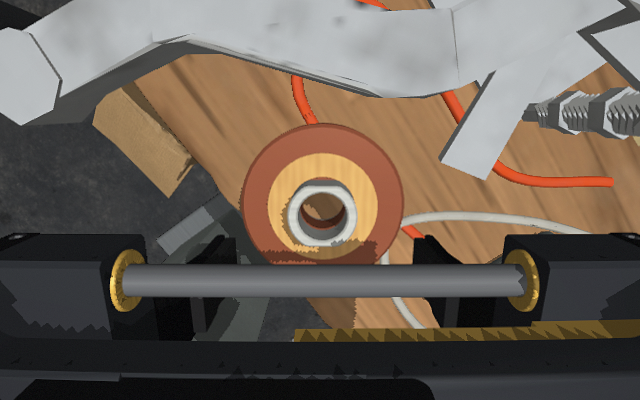

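The wrist view shows the boss at (323,210), with its flats facing the camera's up and down directions, so the fingers span the round ends. The press arm is clear. I'll descend and grip.

Call:
send_rows:
  moves: [1,0.1,0.25,-2,0,0,0,1,0.1,0.25,-4,0,0,0,1,0.1,0.25,-6,0,0,0,1,0.1,0.25,-8,0,0,0,1,0.1,0.25,-8.3,0,0,0]

```text
time: 3.63
position: [0.4602, 0.1355, 0.0523]
tool_rot: [0.887, 0.461, -0.001, -0.0]
ft_force: [-0.8, 0.0, 0.8]
grip_width: 0.087
grip_force: 0.0
```

Call:
send_rows:
  moves: [0,0,0,0,0,0,0,0,0,0,0,0,0,0,0,0,0,0,0,0,0,0,0,0,0,0,0,0,0,0,0,0,0,0,0]

```text
time: 4.05
position: [0.4611, 0.1366, 0.0546]
tool_rot: [0.887, 0.462, 0.001, 0.0]
ft_force: [-0.3, 0.4, -0.7]
grip_width: 0.0615
grip_force: 0.0
```

Call:
send_rows:
  moves: [0,0,0,0.2,0,0,0,0,0,0,0.6,0,0,0,0,0,0,1,0,0,0,0,0,0,1.5,0,0,0,0,0,0,1.5,0,0,0]

```text
time: 4.47
position: [0.4605, 0.1366, 0.0692]
tool_rot: [0.887, 0.462, 0.0, 0.0]
ft_force: [0.0, 0.1, -4.0]
grip_width: 0.0454
grip_force: 30.0
```

Run:
```python
from h import *
A=np.vstack([np.load(f)["P"].reshape(-1,3) for f in("top0.npz","side0.npz")]); q=A[np.isfinite(A[:,0])]
for y0 in np.arange(-.22,.04,.03):
  print(round(y0,2),end=" ")
  for z0 in(.05,.1,.15,.2,.25,.3):
    s=q[(q[:,0]>.615)&(q[:,0]<.85)&(abs(q[:,1]-y0-.015)<.015)&(q[:,2]>z0)&(q[:,2]<z0+.05)]
    print(f"z{z0:.2f}:{s[:,0].min():.3f}({len(s)})" if len(s)>2 else "-",end=" ")
  print()
d=np.load("w1.npz");P=d["P"]
for nm,(u,v) in dict(white=(308,105),bench=(340,170),orange=(340,95),w2=(360,145),edge=(300,203),b2=(350,120),b3=(250,60)).items():
    print(nm,P[v-3:v+4,u-3:u+4,2].max().round(4),np.median(P[v-3:v+4,u-3:u+4,:].reshape(-1,3),0).round(4))
print(monitor.get_obs()["grip_width"])
```

```text
-0.22 - - - - - - 
-0.19 z0.05:0.842(8) - - - - - 
-0.16 z0.05:0.651(389) z0.10:0.670(409) z0.15:0.690(213) z0.20:0.793(158) z0.25:0.749(241) - 
-0.13 z0.05:0.641(198) z0.10:0.643(290) z0.15:0.672(592) z0.20:0.697(546) z0.25:0.724(600) z0.30:0.752(672) 
-0.1 z0.05:0.641(50) z0.10:0.645(188) z0.15:0.649(222) z0.20:0.690(320) z0.25:0.714(320) z0.30:0.750(356) 
-0.07 z0.05:0.649(4) z0.10:0.649(65) z0.15:0.652(233) z0.20:0.682(217) z0.25:0.714(297) z0.30:0.748(355) 
-0.04 z0.05:0.702(4) z0.10:0.663(20) z0.15:0.671(120) z0.20:0.678(239) z0.25:0.712(309) z0.30:0.739(393) 
-0.01 - - z0.15:0.688(46) z0.20:0.684(212) z0.25:0.712(252) z0.30:0.740(244) 
0.02 z0.05:0.684(40) - z0.15:0.680(62) z0.20:0.678(264) z0.25:0.694(320) z0.30:0.762(54) 
white 0.0115 [0.5018 0.0788 0.01  ]
bench 0.0024 [0.4331 0.0447 0.0008]
orange 0.0119 [0.5118 0.0461 0.009 ]
w2 0.0097 [0.4612 0.0242 0.0082]
edge 0.0019 [ 3.955e-01  9.020e-02 -2.000e-04]
b2 0.0032 [0.4867 0.0347 0.0006]
b3 nan [nan nan nan]
0.04539272937388583
```

Call:
send_rows:
  moves: [0,0,0,-0.7,0,0,0,0,0,0,-1.4,0,0,0,0.75,0,-0.1,-1.6,0,0,0,0.75,0,-0.1,-1.6,0,0,0,0.75,0,-0.1,-1.6,0,0,0]

```text
time: 4.88
position: [0.4604, 0.1355, 0.0523]
tool_rot: [0.887, 0.462, -0.0, -0.0]
ft_force: [-0.1, -0.8, -0.0]
grip_width: 0.0583
grip_force: 0.0
```

Call:
send_rows:
  moves: [0,0,0,0,0,0,0,0,0,0,0,0,0,0,0,0,0,0,0,0,0,0,0,0,0,0,0,0,0,0,0,0,0,0,0]
  grip_force: 40

```text
time: 5.3
position: [0.4605, 0.1355, 0.0524]
tool_rot: [0.887, 0.462, -0.0, 0.0]
ft_force: [0.3, -0.2, -1.8]
grip_width: 0.0455
grip_force: 40.3
```

Call:
send_rows:
  moves: [0,0,0,0,0,0,0,0,0,0,0,0,0,0,0,0,0,0,0,0,0,0,0,0,0,0,0,0,0,0,0,0,0,0,0]

```text
time: 5.72
position: [0.4603, 0.1356, 0.0524]
tool_rot: [0.887, 0.462, -0.0, -0.0]
ft_force: [1.4, 0.2, -4.1]
grip_width: 0.0457
grip_force: 40.3
```

Call:
send_rows:
  moves: [0,0,0,0.5,0,0,0,0,0,0,1,0,0,0,0,0,0,1.5,0,0,0,0,0,0,2,0,0,0,0,0,0,2,0,0,0]

```text
time: 6.13
position: [0.461, 0.1357, 0.0737]
tool_rot: [0.887, 0.462, 0.001, 0.0]
ft_force: [-0.5, -0.1, -4.9]
grip_width: 0.0453
grip_force: 40.3
```

Call:
send_rows:
  moves: [0,-0.4,-2.2,3,0,0,0,0,-0.8,-4.4,6,0,0,-0.05,0,-1.2,-6.6,9,0,0,-0.1,0,-1.6,-8.8,12,0,0,-0.15,0,-2,-10.5,16,0,0,-0.175]

```text
time: 6.55
position: [0.4386, 0.0301, 0.231]
tool_rot: [0.924, 0.381, -0.002, -0.001]
ft_force: [0.6, 0.8, -4.7]
grip_width: 0.0456
grip_force: 40.4
```

Call:
send_rows:
  moves: [0,0.5,-3.8,0,0,0,0,0,1,-7.6,0,0,0,0,0,1.5,-11.4,0,0,0,0,0,2,-15.2,0,0,0,0,0,2.5,-19,0,0,0,0]

```text
time: 6.97
position: [0.4648, -0.16, 0.2309]
tool_rot: [0.924, 0.382, -0.0, -0.0]
ft_force: [1.0, 1.4, -3.9]
grip_width: 0.0454
grip_force: 40.4
```

Call:
send_rows:
  moves: [0,0,0,0,0,0,0,0,0,0,0,0,0,0,0,0,0,0,0,0,0]

```text
time: 7.22
position: [0.4644, -0.1581, 0.2302]
tool_rot: [0.924, 0.382, -0.001, -0.001]
ft_force: [-1.5, 0.9, -3.9]
grip_width: 0.0455
grip_force: 40.5
```

Run:
```python
from h import *
im,P,o=cloud("wrist"); cv2.imwrite("pics/w3.png",im); np.savez("w3.npz",im=im,P=P)
print(o["position"],o["tool_rot"],o["ft_force"])
b=P.reshape(-1,3); b=b[np.isfinite(b[:,0])]
def r(n,m):
    s=b[m]
    if len(s)>5: print(n,len(s),s.mean(0).round(4),cv2.minEnclosingCircle((s[:,:2]*1000).astype(np.float32)),cv2.minAreaRect((s[:,:2]*1000).astype(np.float32)))
near=np.hypot(b[:,0]-.551,b[:,1]+.086)
r("head",(near<.025)&(b[:,2]>.128)&(b[:,2]<.145))
r("headtop",(near<.025)&(b[:,2]>.137)&(b[:,2]<.145))
r("flange",(near<.06)&(abs(b[:,2]-.045)<.002))
r("base",(abs(b[:,0]-.551)<.06)&(abs(b[:,1]+.096)<.12)&(abs(b[:,2]-.024)<.0025))
r("ball",(np.hypot(b[:,0]-.551,b[:,1]-.025)<.025)&(b[:,2]>.118)&(b[:,2]<.15))
g=np.hypot(b[:,0]-o["position"][0],b[:,1]-o["position"][1])
r("boss",(g<.03)&(b[:,2]>.225)&(b[:,2]<.25))
```

```text
[ 0.46440311 -0.15806626  0.23023198] [ 9.24217761e-01  3.81863214e-01 -6.24941673e-04 -1.27485107e-03] [-1.4553563   0.93492494 -3.93418276]
head 1469 [ 0.5505 -0.0866  0.1364] ((551.2783203125, -86.25749969482422), 13.933650970458984) ((551.0612182617188, -86.55422973632812), (27.13832664489746, 27.01830291748047), 68.78726196289062)
headtop 713 [ 0.5508 -0.0863  0.1384] ((551.2261962890625, -86.89500427246094), 10.628867149353027) ((551.2705078125, -86.51299285888672), (19.146759033203125, 20.154680252075195), 49.755218505859375)
flange 6334 [ 0.5492 -0.0872  0.0455] ((551.142578125, -86.37568664550781), 46.096954345703125) ((550.8651733398438, -86.2266845703125), (91.14469146728516, 90.5848388671875), 15.691465377807617)
base 7182 [ 0.5499 -0.1001  0.0244] ((551.9194946289062, -96.56127166748047), 108.61161041259766) ((550.33642578125, -96.20787811279297), (99.5811767578125, 200.96722412109375), 1.456300139427185)
boss 4631 [ 0.4679 -0.1548  0.2364] ((468.5430603027344, -154.1092071533203), 28.369035720825195) ((465.1253967285156, -157.3763427734375), (42.49553680419922, 55.90223693847656), 44.07807922363281)
```

View pics/w3.png

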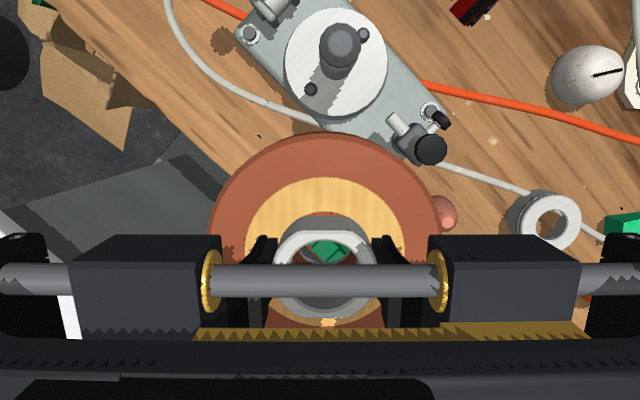

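Call:
send_rows:
  moves: [0,2.2,1.8,0,0,0,0,0,4.4,3.6,0,0,0,0,0,6.6,5.4,0,0,0,0,0,8.6,7.25,0,0,0,0,0,8.6,7.25,0,0,0,0]

```text
time: 7.68
position: [0.5548, -0.0813, 0.2309]
tool_rot: [0.923, 0.385, 0.002, -0.0]
ft_force: [-0.7, 0.1, -3.9]
grip_width: 0.0453
grip_force: 40.5
```

Call:
send_rows:
  moves: [0,0,0,-0.5,0,0,0,0,0,0,-1,0,0,0,0,0,0,-2,0,0,0,0,0,0,-2.6,0,0,0,0,0,0,-2.6,0,0,0]

```text
time: 8.1
position: [0.5494, -0.086, 0.2025]
tool_rot: [0.924, 0.382, -0.002, -0.002]
ft_force: [-0.4, -0.3, -5.2]
grip_width: 0.0457
grip_force: 40.5
```

Run:
```python
from h import *
im,P,o=cloud("wrist"); cv2.imwrite("pics/w4.png",im[180:340,200:450])
print(o["position"],o["tool_rot"],o["ft_force"])
d=np.load("w3.npz")["P"]
a=[np.nanmedian(d[v-2:v+3,u-2:u+3].reshape(-1,3),0) for u,v in((363,33),(311,89))]
print(a,np.degrees(np.arctan2(*(a[0]-a[1])[[1,0]])))
p=P.reshape(-1,3); n=np.hypot(p[:,0]-.551,p[:,1]+.0864)
s=p[(n<.015)&(p[:,2]>.125)&(p[:,2]<.145)]; print("head pts",len(s),s.mean(0) if len(s) else 0)
s=p[(n<.027)&(abs(p[:,2]-(o["position"][2]+.0075))<.004)]; print("boss",len(s),cv2.minEnclosingCircle((s[:,:2]*1000).astype(np.float32)))
```

```text
[ 0.54944422 -0.08604539  0.20254164] [ 0.92415974  0.38199743 -0.00195584 -0.0017064 ] [-0.43419642 -0.31595878 -5.18991341]
[array([ 0.58338543, -0.08605059,  0.0539025 ]), array([ 0.51949624, -0.08686507,  0.05375342])] 0.7303849765493108
head pts 5 [ 0.54211359 -0.09541373  0.13306519]
boss 3328 ((552.5090942382812, -84.9524917602539), 26.265668869018555)
```

View pics/w4.png

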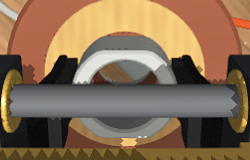

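Call:
send_rows:
  moves: [0,0,0,0,0,0,0,0,0,0,0,0,0,0,0,0,0,0,0,0,0,0,0,0,0,0,0,0,0,0,0,0,0,0,0]

```text
time: 8.57
position: [0.5517, -0.0863, 0.205]
tool_rot: [0.924, 0.382, 0.0, 0.0]
ft_force: [-0.5, -0.1, -4.2]
grip_width: 0.0454
grip_force: 40.5
```

Call:
send_rows:
  moves: [0,0,0,0,0,0,0]

```text
time: 8.65
position: [0.5517, -0.0862, 0.2049]
tool_rot: [0.924, 0.382, 0.0, 0.0]
ft_force: [-0.9, 0.3, -3.8]
grip_width: 0.0453
grip_force: 40.5
```

Call:
send_rows:
  moves: [0,0,0,0,0,0,0]

```text
time: 8.73
position: [0.5517, -0.0862, 0.2049]
tool_rot: [0.924, 0.382, 0.0, 0.0]
ft_force: [0.6, -0.6, -4.6]
grip_width: 0.0454
grip_force: 40.5
```

Call:
send_rows:
  moves: [0,0,0,-0.7,0,0,0,0,0,0,-1.4,0,0,0,0,0,0,-2,0,0,0,0,0,0,-2.4,0,0,0,0,0,0,-2.4,0,0,0]

```text
time: 9.15
position: [0.5506, -0.0858, 0.1791]
tool_rot: [0.924, 0.382, -0.001, -0.001]
ft_force: [-0.3, -0.7, -5.1]
grip_width: 0.0454
grip_force: 40.5
```

Call:
send_rows:
  moves: [0,0,0,-0.8,0,0,0,0,0,0,-1.6,0,0,0,0,0,0,-2.4,0,0,0,0,0,0,-3,0,0,0,0,0,0,-3,0,0,0]

```text
time: 9.57
position: [0.5505, -0.0858, 0.1489]
tool_rot: [0.924, 0.382, -0.001, -0.001]
ft_force: [-0.1, 0.4, -4.9]
grip_width: 0.0457
grip_force: 40.5
```

Call:
send_rows:
  moves: [0,0,0,-0.5,0,0,0,0,0,0,-1,0,0,0,0,0,0,-1.5,0,0,0,0,0,0,-2,0,0,0,0,0,0,-2,0,0,0]

```text
time: 9.98
position: [0.5509, -0.086, 0.1297]
tool_rot: [0.924, 0.382, -0.001, -0.001]
ft_force: [-0.4, 0.3, -3.7]
grip_width: 0.0454
grip_force: 40.5
```

Going well with no contact. Now down to the pins.

Call:
send_rows:
  moves: [0,0,0,-0.5,0,0,0,0,0,0,-1,0,0,0,0,0,0,-1.5,0,0,0,0,0,0,-2,0,0,0,0,0,0,-2,0,0,0]

```text
time: 10.4
position: [0.5508, -0.0859, 0.1095]
tool_rot: [0.924, 0.382, -0.001, -0.001]
ft_force: [-0.9, -0.1, -3.9]
grip_width: 0.0458
grip_force: 40.5
```

Call:
send_rows:
  moves: [0,0,0,-0.2,0,0,0,0,0,0,-0.4,0,0,0,0,0,0,-0.4,0,0,0]

```text
time: 10.65
position: [0.5515, -0.0862, 0.1065]
tool_rot: [0.924, 0.382, -0.0, -0.0]
ft_force: [-0.7, 0.4, -5.0]
grip_width: 0.0455
grip_force: 40.5
```

Call:
send_rows:
  moves: [0,0,0,-0.1,0,0,0,0,0,0,-0.2,0,0,0,0,0,0,-0.2,0,0,0]

```text
time: 10.9
position: [0.5518, -0.0862, 0.1058]
tool_rot: [0.924, 0.382, 0.0, 0.0]
ft_force: [-0.0, 0.8, 3.2]
grip_width: 0.0455
grip_force: 40.6
```

Call:
send_rows:
  moves: [0,0,0,-0.1,0,0,0,0,0,0,-0.1,0,0,0,0,0,0,-0.1,0,0,0]

```text
time: 11.15
position: [0.5519, -0.0862, 0.1057]
tool_rot: [0.924, 0.382, 0.001, 0.0]
ft_force: [-2.6, 1.2, 8.9]
grip_width: 0.0454
grip_force: 40.7
```

Call:
send_rows:
  moves: [1,0,0,0.1,0,0,0,1,0,0,0.1,0,0,0,1,0,0,0.1,0,0,0,1,0,0,0.3,0,0,0,1,0,0,0.6,0,0,0]

```text
time: 11.57
position: [0.5516, -0.0862, 0.1095]
tool_rot: [0.924, 0.382, -0.0, -0.0]
ft_force: [-0.1, -0.3, -0.4]
grip_width: 0.0709
grip_force: 0.0
```

Call:
send_rows:
  moves: [1,0,0,0.2,0,0,-0.1,1,0,0,0.2,0,0,-0.22,1,0,0,0.2,0,0,-0.34,1,0,0,0.2,0,0,-0.46,1,0,0,0.2,0,0,-0.58]

```text
time: 11.98
position: [0.5518, -0.0863, 0.1119]
tool_rot: [0.995, 0.099, 0.0, 0.0]
ft_force: [-0.7, 0.3, 0.1]
grip_width: 0.0867
grip_force: 0.0
```

Call:
send_rows:
  moves: [1,0,0,0,0,0,-0.12,1,0,0,0,0,0,-0.24,1,0,0,0,0,0,-0.36,1,0,0,0,0,0,-0.48,1,0,0,0,0,0,-0.6]

```text
time: 12.4
position: [0.5518, -0.0863, 0.1118]
tool_rot: [0.98, -0.199, 0.0, 0.0]
ft_force: [0.3, -1.2, 0.7]
grip_width: 0.0869
grip_force: 0.0
```

Call:
send_rows:
  moves: [1,0,0,0,0,0,-0.12,1,0,0,0,0,0,-0.24,1,0,0,0,0,0,-0.36,1,0,0,-0.3,0,0,-0.39,1,0,0,-0.5,0,0,-0.39]

```text
time: 12.82
position: [0.5518, -0.0863, 0.1068]
tool_rot: [0.924, -0.383, 0.0, -0.0]
ft_force: [0.8, 0.1, -0.5]
grip_width: 0.087
grip_force: 0.0
```

Run:
```python
from h import *
im,P,o=cloud("wrist"); np.savez("w5.npz",im=im,P=P)
print(o["position"],R.from_quat(o["tool_rot"]).as_euler("xyz",degrees=True),o["ft_force"],o["grip_width"])
p=P.reshape(-1,3); n=np.hypot(p[:,0]-.551,p[:,1]+.0864)
s=p[(n<.03)&(n>.015)&(abs(p[:,2]-.1135)<.004)]; print("boss",len(s),s.mean(0),cv2.minEnclosingCircle((s[:,:2]*1000).astype(np.float32)),cv2.minAreaRect((s[:,:2]*1000).astype(np.float32)))
```

```text
[ 0.55181698 -0.08628056  0.1067501 ] [-1.79989695e+02 -2.19866161e-02 -4.50147581e+01] [ 0.79227857  0.13621504 -0.50867554] 0.08695376303206936
boss 2186 [ 0.56244785 -0.09627133  0.11346787] ((552.4719848632812, -86.7535171508789), 24.001657485961914) ((554.2959594726562, -88.72808837890625), (42.092132568359375, 42.58058166503906), 47.20627975463867)
```

Call:
send_rows:
  moves: [0,0,0,0,0,0,0,0,0,0,0,0,0,0,0,0,0,0,0,0,0,0,0,0,0,0,0,0,0,0,0,0,0,0,0]
  grip_force: 40

```text
time: 13.28
position: [0.5517, -0.0862, 0.1068]
tool_rot: [0.924, -0.382, 0.0, -0.0]
ft_force: [0.2, 0.7, -0.4]
grip_width: 0.0613
grip_force: 0.0
```

Call:
send_rows:
  moves: [0,0,0,0,0,0,0,0,0,0,0,0,0,0,0,0,0,0,0,0,0,0,0,0,0,0,0,0,0,0,0,0,0,0,0]

```text
time: 13.7
position: [0.5514, -0.0863, 0.1068]
tool_rot: [0.924, -0.383, -0.0, 0.0]
ft_force: [-2.3, -0.9, 0.5]
grip_width: 0.0412
grip_force: 40.0
```

Call:
send_rows:
  moves: [0,0,0,0.2,0,0,0,0,0,0,0.2,0,0,0.12,0,0,0,0.2,0,0,0.24,0,0,0,0.2,0,0,0.36,0,0,0,0.2,0,0,0.48]

```text
time: 14.12
position: [0.551, -0.0858, 0.1081]
tool_rot: [0.989, -0.149, -0.001, -0.0]
ft_force: [0.0, 0.2, -4.2]
grip_width: 0.0415
grip_force: 40.0
```

Call:
send_rows:
  moves: [0,0,0,0,0,0,0.12,0,0,0,0,0,0,0.24,0,0,0,0,0,0,0.32,0,0,0,0,0,0,0.32,0,0,0,0,0,0,0.32]

```text
time: 14.53
position: [0.5512, -0.0859, 0.1082]
tool_rot: [1.0, 0.006, -0.001, -0.0]
ft_force: [0.6, 0.3, -4.3]
grip_width: 0.0411
grip_force: 40.0
```

Call:
send_rows:
  moves: [0,0,0,-0.2,0,0,0,0,0,0,-0.4,0,0,0,0,0,0,-0.6,0,0,0,0,0,0,-0.6,0,0,0]

```text
time: 14.87
position: [0.5512, -0.086, 0.1022]
tool_rot: [1.0, 0.007, -0.001, -0.0]
ft_force: [-0.2, -0.1, -4.2]
grip_width: 0.0411
grip_force: 40.0
```

Call:
send_rows:
  moves: [0,0,0,-0.2,0,0,0,0,0,0,-0.4,0,0,0,0,0,0,-0.4,0,0,0,0,0,0,-0.4,0,0,0]

```text
time: 15.2
position: [0.5516, -0.0862, 0.0987]
tool_rot: [1.0, 0.007, -0.0, -0.0]
ft_force: [-0.1, 0.1, -3.8]
grip_width: 0.0412
grip_force: 40.0
```

Call:
send_rows:
  moves: [0,0,0,-0.1,0,0,0,0,0,0,-0.15,0,0,0,0,0,0,-0.15,0,0,0]

```text
time: 15.45
position: [0.5518, -0.0863, 0.0984]
tool_rot: [1.0, 0.007, 0.0, 0.0]
ft_force: [-1.2, 0.3, 3.8]
grip_width: 0.0412
grip_force: 40.0
```

Call:
send_rows:
  moves: [1,0,0,0,0,0,0,1,0,0,0,0,0,0,1,0,0,0,0,0,0,1,0,0,0.2,0,0,0,1,0,0,2,0,0,0]

```text
time: 15.87
position: [0.5496, -0.0855, 0.115]
tool_rot: [1.0, 0.007, -0.003, -0.001]
ft_force: [-0.7, 0.2, 0.1]
grip_width: 0.0669
grip_force: 0.0
```

Call:
send_rows:
  moves: [1,0,0,3,0,0,0,1,0,0,6,0,0,0,1,0,0,9,0,0,0,1,-2,-2,12,0,0,0,1,-4,-4,12,0,0,0]

```text
time: 16.28
position: [0.5155, -0.1275, 0.2432]
tool_rot: [1.0, 0.009, 0.006, 0.003]
ft_force: [0.4, -1.3, 0.3]
grip_width: 0.0866
grip_force: 0.0
```

Run:
```python
from h import *
im,P,o=cloud("wrist"); np.savez("w6.npz",im=im,P=P)
print(o["position"],o["ft_force"],o["grip_width"])
p=P.reshape(-1,3); n=np.hypot(p[:,0]-.551,p[:,1]+.0864)
for z,lo,hi in((.105,.015,.03),(.081,.03,.065)):
    s=p[(n<hi)&(n>lo)&(abs(p[:,2]-z)<.005)]
    if len(s)>9: print(z,len(s),np.median(s,0),cv2.minEnclosingCircle((s[:,:2]*1000).astype(np.float32)),cv2.minAreaRect((s[:,:2]*1000).astype(np.float32)))
```

```text
[ 0.51551248 -0.12752457  0.24316381] [ 0.38460448 -1.31681028  0.31068931] 0.08656260540593684
0.105 1040 [ 0.56085316 -0.09138357  0.10542983] ((552.56103515625, -86.40755462646484), 23.681230545043945) ((552.3381958007812, -86.29454040527344), (46.33694076538086, 42.13361740112305), 1.479754090309143)
0.081 10817 [ 0.56024365 -0.08678595  0.0817542 ] ((552.7612915039062, -86.08633422851562), 60.31411361694336) ((552.80322265625, -85.95916748046875), (119.68592834472656, 119.37101745605469), 47.17715072631836)
```

Call:
send_rows:
  moves: [1,0,-4,0,0,0,0,1,0,-8,0,0,0,0,1,0,-12,0,0,0,0,1,0,-16,0,0,0,0,1,0,-20,0,0,0,0]

```text
time: 16.75
position: [0.5112, -0.3277, 0.237]
tool_rot: [1.0, 0.007, -0.0, -0.0]
ft_force: [1.4, -0.6, 0.7]
grip_width: 0.0872
grip_force: 0.0
```

Call:
send_rows:
  moves: [1,0,-3,-3,0,0,0,1,0,-3,-6,0,0,0,1,0,-3,-9,0,0,0,1,0,-3,-9,0,0,0,1,0,-3,-9,0,0,0]

```text
time: 17.17
position: [0.5104, -0.3551, 0.1453]
tool_rot: [1.0, 0.007, -0.002, -0.002]
ft_force: [0.9, 0.3, 0.8]
grip_width: 0.0872
grip_force: 0.0
```

Run:
```python
from h import *
im,P,o=cloud("wrist"); np.savez("w7.npz",im=im,P=P); cv2.imwrite("pics/w7.png",im)
print(o["position"],o["tool_rot"])
p=P.reshape(-1,3); n=np.hypot(p[:,0]-.598,p[:,1]+.357)
s=p[(n<.045)&(abs(p[:,2]-.032)<.004)]; print(len(s),np.median(s,0),cv2.minEnclosingCircle((s[:,:2]*1000).astype(np.float32)),cv2.minAreaRect((s[:,:2]*1000).astype(np.float32)))
```

```text
[ 0.51040447 -0.35508727  0.14532867] [ 0.99997034  0.00719958 -0.00188449 -0.00198175]
5141 [ 0.60261549 -0.3562634   0.03244923] ((600.9148559570312, -356.8182373046875), 32.78068923950195) ((600.8356323242188, -356.5012512207031), (65.04531860351562, 63.91291046142578), 0.8276219367980957)
```

View pics/w7.png

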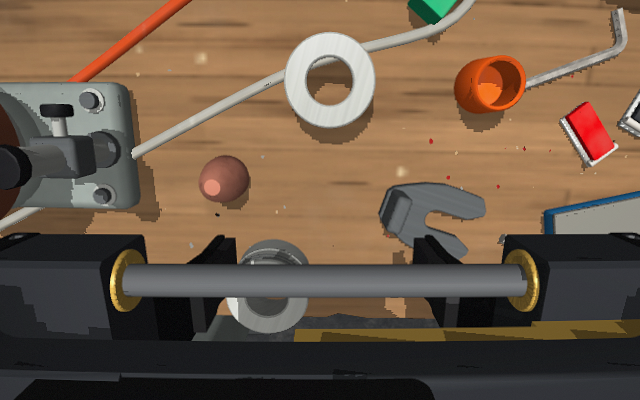

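The wrist view shows the short collar at (330,80) with the white cable running under or beside it, the keeper at (430,215), the cone at (224,178), and the cap at (490,83). I'll grip along 45° to keep the fingers off the cable.

Call:
send_rows:
  moves: [1,2,0,0,0,0,-0.12,1,4,0,0,0,0,-0.24,1,6,0,0,0,0,-0.36,1,8,0,0,0,0,-0.48,1,9,0,0,0,0,-0.6]

```text
time: 17.63
position: [0.6057, -0.3565, 0.151]
tool_rot: [0.957, -0.29, 0.004, 0.001]
ft_force: [-0.5, 0.5, -0.1]
grip_width: 0.0872
grip_force: 0.0
```

Call:
send_rows:
  moves: [1,0,0,-2,0,0,-0.12,1,0,0,-4,0,0,-0.2,1,0,0,-6,0,0,-0.2,1,0,0,-7,0,0,-0.2,1,0,0,-7,0,0,-0.2]

```text
time: 18.05
position: [0.6014, -0.3552, 0.0768]
tool_rot: [0.924, -0.382, -0.001, -0.0]
ft_force: [-0.4, 0.1, 0.9]
grip_width: 0.0871
grip_force: 0.0
```

Call:
send_rows:
  moves: [1,0,0,0,0,0,0,1,0,0,0,0,0,0]

```text
time: 18.22
position: [0.6029, -0.357, 0.0795]
tool_rot: [0.924, -0.382, 0.002, 0.001]
ft_force: [-0.7, -0.5, 0.2]
grip_width: 0.087
grip_force: 0.0
```

Run:
```python
from h import *
im,P,o=cloud("wrist"); cv2.imwrite("pics/w8.png",im)
print(o["position"],o["tool_rot"])
p=P.reshape(-1,3); n=np.hypot(p[:,0]-.601,p[:,1]+.3565)
s=p[(n<.042)&(abs(p[:,2]-.032)<.004)]; print(len(s),np.median(s,0),cv2.minEnclosingCircle((s[:,:2]*1000).astype(np.float32)),cv2.minAreaRect((s[:,:2]*1000).astype(np.float32)))
```

```text
[ 0.60289251 -0.3569803   0.07950481] [ 9.23986177e-01 -3.82420732e-01  1.89897583e-03  5.68597900e-04]
5537 [ 0.61043574 -0.36615791  0.03238703] ((601.422119140625, -357.2179870605469), 32.74604415893555) ((606.662109375, -362.4201965332031), (64.71306610107422, 50.3625373840332), 44.97339630126953)
```

Call:
send_rows:
  moves: [1,0,0,-2,0,0,0,1,0,0,-4,0,0,0,1,0,0,-5.4,0,0,0,1,0,0,-5.7,0,0,0,1,0,0,-5.7,0,0,0]

```text
time: 18.68
position: [0.6011, -0.3559, 0.0195]
tool_rot: [0.924, -0.383, -0.001, -0.0]
ft_force: [0.1, 1.0, -0.1]
grip_width: 0.0871
grip_force: 0.0
```

Call:
send_rows:
  moves: [0,0,0,0,0,0,0,0,0,0,0,0,0,0,0,0,0,0,0,0,0,0,0,0,0,0,0,0,0,0,0,0,0,0,0]

```text
time: 19.1
position: [0.6018, -0.3569, 0.0213]
tool_rot: [0.924, -0.382, 0.001, 0.001]
ft_force: [-1.2, -0.8, 2.4]
grip_width: 0.0633
grip_force: 40.0
```

Call:
send_rows:
  moves: [0,0,0,0,0,0,0,0,0,0,0,0,0,0]

```text
time: 19.27
position: [0.6018, -0.3569, 0.0212]
tool_rot: [0.924, -0.382, 0.001, 0.001]
ft_force: [-1.0, -0.5, 4.4]
grip_width: 0.0633
grip_force: 40.0
```

Call:
send_rows:
  moves: [0,0,0,2,0,0,0,0,0,0,5,0,0,0,0,0,0,8,0,0,0,0,-1,2,12,0,0,0,0,-2,5,15,0,0,0]

```text
time: 19.68
position: [0.5836, -0.3124, 0.1673]
tool_rot: [0.923, -0.384, 0.002, 0.0]
ft_force: [1.3, -0.3, -2.3]
grip_width: 0.0639
grip_force: 40.0
```

Call:
send_rows:
  moves: [0,-1,3,1.5,0,0,0.12,0,-2,7,1.5,0,0,0.24,0,-3,11,1.5,0,0,0.36,0,-3,15,1.5,0,0,0.48,0,-3,18,1.5,0,0,0.6]

```text
time: 20.1
position: [0.5507, -0.1263, 0.1805]
tool_rot: [0.996, -0.09, -0.002, -0.001]
ft_force: [-0.3, -0.0, -2.3]
grip_width: 0.0636
grip_force: 40.0
```

Call:
send_rows:
  moves: [0,0,3,0,0,0,0.12,0,0,4.05,0,0,0,0.185,0,0,4.05,0,0,0,0.185,0,0,4.05,0,0,0,0.185,0,0,4.05,0,0,0,0.185]

```text
time: 20.52
position: [0.5532, -0.0903, 0.1808]
tool_rot: [1.0, -0.001, 0.0, 0.0]
ft_force: [-0.9, 0.2, -3.4]
grip_width: 0.0637
grip_force: 40.0
```

Call:
send_rows:
  moves: [0,0,0,0,0,0,0,0,0,0,0,0,0,0,0,0,0,0,0,0,0,0,0,0,0,0,0,0]

```text
time: 20.85
position: [0.553, -0.0904, 0.181]
tool_rot: [1.0, -0.001, 0.0, -0.0]
ft_force: [-0.4, 0.3, -1.7]
grip_width: 0.0635
grip_force: 40.0
```

Run:
```python
from h import *
im,P,o=cloud("wrist"); cv2.imwrite("pics/w9.png",im)
print(o["position"],o["tool_rot"],o["ft_force"])
p=P.reshape(-1,3); n=np.hypot(p[:,0]-o["position"][0],p[:,1]-o["position"][1])
z=o["position"][2]+.011
s=p[(n<.04)&(abs(p[:,2]-z)<.004)]; print(len(s),np.median(s,0),cv2.minEnclosingCircle((s[:,:2]*1000).astype(np.float32)))
A=np.c_[s[:,:2],np.ones(len(s))]; print("tilt",np.linalg.lstsq(A,s[:,2],rcond=None)[0][:2])
```

```text
[ 0.55295703 -0.09039093  0.18097408] [ 9.99999622e-01 -8.69211067e-04  6.52489076e-07 -2.06757512e-05] [-0.3913671   0.27218883 -1.65571486]
9450 [ 0.56594983 -0.0901199   0.19212842] ((560.3944702148438, -90.38203430175781), 38.37253189086914)
tilt [-0.00529312  0.00192989]
```

Call:
send_rows:
  moves: [0,-0.15,0.4,-0.5,0,0,0,0,-0.15,0.4,-1,0,0,0,0,-0.15,0.4,-1.5,0,0,0,0,-0.15,0.4,-1.5,0,0,0]

```text
time: 21.23
position: [0.5504, -0.0851, 0.1646]
tool_rot: [1.0, 0.0, -0.001, -0.0]
ft_force: [-0.2, -0.3, -2.5]
grip_width: 0.0635
grip_force: 40.0
```

Call:
send_rows:
  moves: [0,0,0,-0.8,0,0,0,0,0,0,-1.6,0,0,0,0,0,0,-2.4,0,0,0,0,0,0,-3,0,0,0,0,0,0,-3,0,0,0]

```text
time: 21.65
position: [0.5503, -0.0853, 0.1342]
tool_rot: [1.0, -0.0, -0.002, -0.001]
ft_force: [-0.8, 0.4, -3.1]
grip_width: 0.0633
grip_force: 40.0
```

Call:
send_rows:
  moves: [0,0,0,-0.7,0,0,0,0,0,0,-1.4,0,0,0,0,0,0,-2.1,0,0,0,0,0,0,-2.8,0,0,0,0,0,0,-2.8,0,0,0]

```text
time: 22.07
position: [0.5504, -0.0853, 0.1064]
tool_rot: [1.0, -0.0, -0.001, -0.001]
ft_force: [0.3, 0.0, -2.6]
grip_width: 0.0635
grip_force: 40.0
```

Call:
send_rows:
  moves: [0,0,0,-0.2,0,0,0,0,0,0,-0.4,0,0,0,0,0,0,-0.4,0,0,0,0,0,0,-0.4,0,0,0]

```text
time: 22.4
position: [0.5516, -0.0857, 0.1042]
tool_rot: [1.0, -0.0, 0.0, 0.0]
ft_force: [-0.8, -0.2, -2.5]
grip_width: 0.0636
grip_force: 40.0
```

Call:
send_rows:
  moves: [0,0,0,-0.15,0,0,0,0,0,0,-0.2,0,0,0,0,0,0,-0.2,0,0,0]

```text
time: 22.65
position: [0.5516, -0.0857, 0.1023]
tool_rot: [1.0, -0.0, 0.0, 0.0]
ft_force: [0.0, 0.3, -1.9]
grip_width: 0.0637
grip_force: 40.0
```

Call:
send_rows:
  moves: [0,0,0,-0.1,0,0,0,0,0,0,-0.1,0,0,0,0,0,0,-0.1,0,0,0]

```text
time: 22.9
position: [0.5516, -0.0857, 0.1022]
tool_rot: [1.0, -0.0, 0.0, 0.0]
ft_force: [-0.8, 1.3, 4.9]
grip_width: 0.0638
grip_force: 40.0
```

Call:
send_rows:
  moves: [1,0,0,0.1,0,0,0,1,0,0,0.1,0,0,0,1,0,0,0.1,0,0,0,1,0,0,1,0,0,0,1,0,0,4,0,0,0]

```text
time: 23.32
position: [0.5486, -0.0847, 0.1382]
tool_rot: [1.0, -0.0, -0.004, -0.002]
ft_force: [0.5, 0.3, -0.1]
grip_width: 0.0845
grip_force: 0.0
```

Call:
send_rows:
  moves: [1,0,0,3,0,0,0,1,0,0,6,0,0,0,1,-2,-2,8,0,0,0,1,-4,-4,8,0,0,0,1,-4,-4,8,0,0,0]

```text
time: 23.73
position: [0.5095, -0.1279, 0.2232]
tool_rot: [1.0, -0.001, 0.0, 0.001]
ft_force: [-1.8, 0.6, -0.7]
grip_width: 0.0868
grip_force: 0.0
```

Run:
```python
from h import *
im,P,o=cloud("wrist"); np.savez("w10.npz",im=im,P=P)
print(o["position"],o["ft_force"],o["grip_width"])
p=P.reshape(-1,3); n=np.hypot(p[:,0]-.551,p[:,1]+.0864)
s=p[(n<.042)&(abs(p[:,2]-.113)<.005)&(n>.016)]; print(len(s),np.median(s,0),cv2.minEnclosingCircle((s[:,:2]*1000).astype(np.float32)))
s=p[(n<.022)&(p[:,2]>.128)&(p[:,2]<.145)]; print("head",len(s),cv2.minEnclosingCircle((s[:,:2]*1000).astype(np.float32)))
p=np.load("w7.npz")["P"].reshape(-1,3)
n=np.hypot(p[:,0]-.495,p[:,1]+.435)
s=p[(n<.06)&(p[:,2]>.032)&(p[:,2]<.045)]; print("tab",len(s),np.median(s,0),cv2.minAreaRect((s[:,:2]*1000).astype(np.float32)))
```

```text
[ 0.50949901 -0.12793833  0.22317349] [-1.8418618   0.59396911 -0.70117025] 0.08679217165258565
4577 [ 0.55429815 -0.08622042  0.1135426 ] ((551.2047729492188, -85.44451904296875), 32.95937728881836)
head 1311 ((550.8737182617188, -86.69617462158203), 13.896120071411133)
tab 603 [ 0.50560271 -0.41069683  0.03788409] ((504.79754638671875, -411.5330505371094), (12.651365280151367, 29.19742774963379), 72.77928161621094)
```

Call:
send_rows:
  moves: [1,-1,-4,0,0,0,0.12,1,-1,-8,0,0,0,0.24,1,-1,-12,0,0,0,0.36,1,-1,-16,0,0,0,0.48,1,-1,-20,0,0,0,0.6]

```text
time: 24.2
position: [0.5019, -0.3268, 0.2208]
tool_rot: [0.954, 0.299, 0.0, -0.0]
ft_force: [1.0, -0.2, 0.4]
grip_width: 0.0873
grip_force: 0.0
```

Call:
send_rows:
  moves: [1,0,-3,-2,0,0,0.12,1,0,-6,-4,0,0,0.24,1,0,-8.5,-6,0,0,0.36,1,0,-8.5,-8,0,0,0.48,1,0,-8.5,-10,0,0,0.6]

```text
time: 24.62
position: [0.5019, -0.4123, 0.1194]
tool_rot: [0.824, 0.566, 0.0, 0.0]
ft_force: [0.3, 0.5, -0.3]
grip_width: 0.0873
grip_force: 0.0
```

Call:
send_rows:
  moves: [0.7,0,0,-1,0,0,0.07,0.7,0,0,-2,0,0,0.07,0.7,0,0,-2,0,0,0.07,0.7,0,0,-2,0,0,0.07]

```text
time: 24.95
position: [0.5018, -0.4101, 0.1005]
tool_rot: [0.805, 0.593, 0.0, -0.001]
ft_force: [0.4, -0.1, 0.3]
grip_width: 0.0677
grip_force: 0.0
```

Run:
```python
from h import *
im,P,o=cloud("wrist"); np.savez("w11.npz",im=im,P=P); cv2.imwrite("pics/w11.png",im)
print(o["position"],R.from_quat(o["tool_rot"]).as_euler("xyz",degrees=True),o["grip_width"])
p=P.reshape(-1,3)
n=np.hypot(p[:,0]-.505,p[:,1]+.411)
s=p[(n<.035)&(p[:,2]>.035)&(p[:,2]<.042)]; print("tab",len(s),np.median(s,0),cv2.minAreaRect((s[:,:2]*1000).astype(np.float32)))
```

```text
[ 0.50181488 -0.4101053   0.10051973] [-1.79956099e+02 -3.92095677e-02  7.26906719e+01] 0.0677030098474584
tab 814 [ 0.50498801 -0.41008905  0.03802394] ((505.0511779785156, -410.68292236328125), (11.762813568115234, 29.300880432128906), 73.49433898925781)
```

View pics/w11.png

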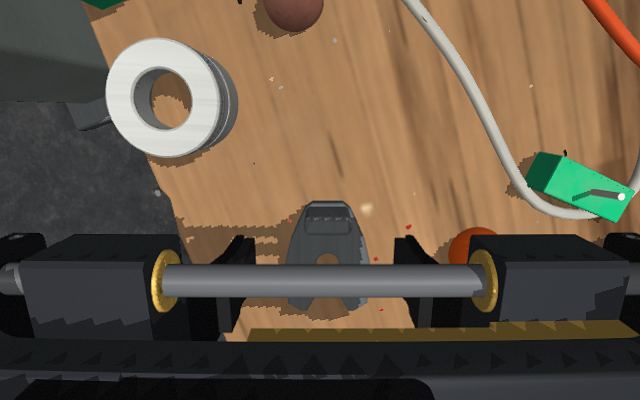

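The wrist view shows the tab at (327,220) square between the fingers, the tall collar at (165,98) and the cap at (475,245), both clear. Descending to grip.

Call:
send_rows:
  moves: [0.7,0.3,-0.05,-2,0,0,0.01,0.7,0.3,-0.05,-4,0,0,0.01,0.7,0.3,-0.05,-6,0,0,0.01,0.7,0.3,-0.05,-7.3,0,0,0.01,0.7,0.3,-0.05,-7.3,0,0,0.01]

```text
time: 25.42
position: [0.5037, -0.4099, 0.0262]
tool_rot: [0.802, 0.597, -0.0, -0.002]
ft_force: [-0.3, 0.4, -1.0]
grip_width: 0.0613
grip_force: 0.0
```

Call:
send_rows:
  moves: [0,0,0,0,0,0,0,0,0,0,0,0,0,0,0,0,0,0,0,0,0,0,0,0,0,0,0,0,0,0,0,0,0,0,0]
  grip_force: 45

```text
time: 25.83
position: [0.5049, -0.4116, 0.0291]
tool_rot: [0.802, 0.597, 0.0, 0.001]
ft_force: [0.6, -0.8, 0.6]
grip_width: 0.0354
grip_force: 0.0
```

Call:
send_rows:
  moves: [0,0,0,0,0,0,0,0,0,0,0,0,0,0,0,0,0,0,0,0,0,0,0,0,0,0,0,0,0,0,0,0,0,0,0]

```text
time: 26.25
position: [0.5045, -0.4113, 0.0288]
tool_rot: [0.802, 0.597, -0.0, 0.0]
ft_force: [-1.7, 0.9, 5.9]
grip_width: 0.0293
grip_force: 44.9
```

Call:
send_rows:
  moves: [0,0,0,2,0,0,0,0,0,0,5,0,0,0,0,0,0,9,0,0,0,0,0,0,12,0,0,0,0,0,0,15,0,0,0]

```text
time: 26.67
position: [0.5044, -0.4109, 0.1791]
tool_rot: [0.802, 0.597, 0.0, -0.0]
ft_force: [-0.4, 0.1, -1.7]
grip_width: 0.0295
grip_force: 44.9
```

Call:
send_rows:
  moves: [0,-1,2,0,0,0,0.12,0,-2,4,0,0,0,0.24,0,-3,6.5,0,0,0,0.36,0,-4,9,0,0,0,0.48,0,-5,12,0,0,0,0.6]

```text
time: 27.08
position: [0.4538, -0.2907, 0.1776]
tool_rot: [0.588, 0.809, -0.0, 0.0]
ft_force: [1.1, 0.7, -1.9]
grip_width: 0.0297
grip_force: 44.9
```

Call:
send_rows:
  moves: [0,-1,3,0,0,0,0.12,0,-1.4,6,0,0,0,0.24,0,-1.4,9,0,0,0,0.36,0,-1.4,12,0,0,0,0.48,0,-1.4,15,0,0,0,0.6]

```text
time: 27.5
position: [0.4399, -0.1396, 0.1777]
tool_rot: [0.322, 0.947, 0.0, -0.0]
ft_force: [0.8, 1.3, -2.2]
grip_width: 0.0296
grip_force: 44.9
```

Call:
send_rows:
  moves: [0,0,2,0,0,0,0.12,0,0,4,0,0,0,0.24,0,0,5.5,0,0,0,0.36,0,0,5.5,0,0,0,0.48,0,0,5.5,0,0,0,0.6]

```text
time: 27.92
position: [0.4399, -0.0847, 0.1777]
tool_rot: [0.027, 1.0, 0.0, -0.001]
ft_force: [1.9, 0.2, -1.1]
grip_width: 0.0296
grip_force: 44.9
```

Call:
send_rows:
  moves: [0,0,0,0,0,0,0.08,0,0,0,0,0,0,0.08,0,0,0,0,0,0,0.08,0,0,0,0,0,0,0.08,0,0,0,0,0,0,0.08]

```text
time: 28.33
position: [0.4404, -0.0862, 0.178]
tool_rot: [-0.008, 1.0, 0.0, -0.0]
ft_force: [-0.0, 0.0, -2.0]
grip_width: 0.0294
grip_force: 44.9
```

Run:
```python
from h import *
o=monitor.get_obs(); print(o["position"],R.from_quat(o["tool_rot"]).as_euler("xyz",degrees=True),o["q"])
for n in("side","top"):
    im,P,o=cloud(n); np.savez(n+"2.npz",im=im,P=P)
    p=P.reshape(-1,3); c=o["position"]+np.array([.045,0,0])
    s=p[(abs(p[:,0]-c[0])<.035)&(abs(p[:,1]-c[1])<.035)&(p[:,2]<o["position"][2]+.02)&(p[:,2]>.13)]
    if len(s): print(n,len(s),s.min(0),s.max(0)); A=np.c_[s[:,:2],np.ones(len(s))]; print(np.linalg.lstsq(A,s[:,2],rcond=None)[0])
    if n=="side":
        f=P[...]; v,u=np.where((abs(f[...,0]-.5)<.05)&(abs(f[...,1]+.09)<.05)&(f[...,2]>.12)); print(u.min(),u.max(),v.min(),v.max())
        cv2.imwrite("pics/s2.png",cv2.resize(im[150:290,270:410],None,fx=4,fy=4,interpolation=cv2.INTER_CUBIC))
```

```text
[ 0.44036381 -0.08619356  0.17795004] [ 1.79993403e+02 -1.24518901e-02 -1.79040411e+02] [-4.43258709e-01  3.89335765e-01  1.92337119e+00  9.06084441e-06
  8.29131543e-01 -2.03080913e+00]
side 263 [ 0.45103184 -0.12087033  0.14783753] [ 0.51507922 -0.05361536  0.16461862]
[-0.03136818  0.03708681  0.1764192 ]
299 335 87 223
```

View pics/s2.png

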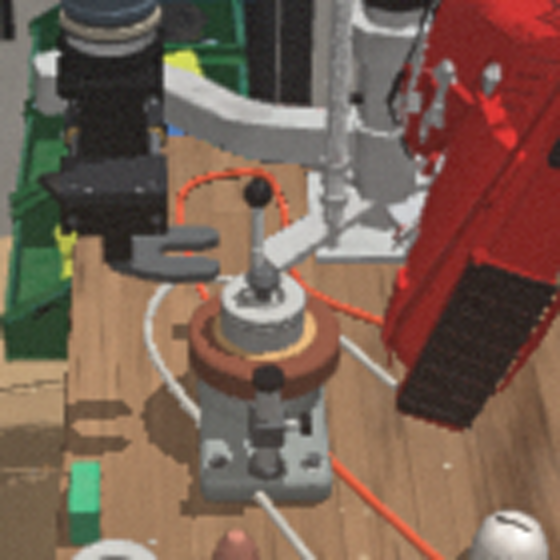

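The side view shows the keeper held level at (190,255), its slot towards the spindle, and the collar seated on the wheel. I'll lower it to gap height and check.

Call:
send_rows:
  moves: [0,0,0,-1,0,0,0.01,0,0,0,-2,0,0,0.01,0,0,0,-3,0,0,0.01,0,0,0,-3.3,0,0,0.01,0,0,0,-3.3,0,0,0.01]

```text
time: 28.85
position: [0.4399, -0.086, 0.1444]
tool_rot: [-0.014, 1.0, 0.0, -0.001]
ft_force: [-0.6, 0.7, -1.8]
grip_width: 0.0298
grip_force: 44.9
```

Call:
send_rows:
  moves: [0,0,0,0,0,0,0,0,0,0,0,0,0,0,0,0,0,0,0,0,0]

```text
time: 29.1
position: [0.4408, -0.0863, 0.1456]
tool_rot: [-0.014, 1.0, -0.0, 0.001]
ft_force: [-0.5, -0.2, -1.5]
grip_width: 0.0297
grip_force: 44.9
```

Run:
```python
from h import *
o=monitor.get_obs(); print(o["position"])
for n in("side","top"):
    im,P,o=cloud(n); p=P.reshape(-1,3); t=o["position"]
    for a,b in((.012,.03),(.03,.05),(.05,.08)):
        s=p[(p[:,0]>t[0]+a)&(p[:,0]<t[0]+b)&(abs(p[:,1]+.087)<.035)&(p[:,2]<.15)&(p[:,2]>.105)]
        if len(s)>3: print(n,a,len(s),"z med/90",np.median(s[:,2]).round(4),np.percentile(s[:,2],90).round(4),"x",s[:,0].max().round(4),"y",s[:,1].min().round(4),s[:,1].max().round(4))
    n2=np.hypot(p[:,0]-.551,p[:,1]+.0864)
    s=p[(n2<.03)&(n2>.018)&(abs(p[:,2]-.113)<.006)]; print("collar top",len(s),np.median(s[:,2]))
    s=p[(n2<.013)&(p[:,2]>.13)&(p[:,2]<.15)]; print("head",len(s),np.percentile(s[:,2],90) if len(s) else 0)
```

```text
[ 0.44083581 -0.08629956  0.14555698]
side 0.012 64 z med/90 0.1263 0.129 x 0.4689 y -0.118 -0.0736
side 0.03 79 z med/90 0.1258 0.129 x 0.4905 y -0.1217 -0.0564
side 0.05 99 z med/90 0.1256 0.1291 x 0.5207 y -0.12 -0.0565
collar top 97 0.11298849847060059
head 29 0.13865311865704205
collar top 68 0.11216442998826341
head 12 0.138042861737997
```

Call:
send_rows:
  moves: [0,1,-0.05,0,0,0,-0.015,0,2,-0.05,0,0,0,-0.015,0,3,-0.05,0,0,0,-0.015,0,4,-0.05,0,0,0,-0.015,0,4,-0.05,0,0,0,-0.015]

```text
time: 29.62
position: [0.4841, -0.0874, 0.1454]
tool_rot: [-0.007, 1.0, -0.001, 0.002]
ft_force: [0.5, -0.7, -0.9]
grip_width: 0.0298
grip_force: 44.9
```

Call:
send_rows:
  moves: [0,0.7,0,0,0,0,0,0,1.4,0,0,0,0,0,0,2,0,0,0,0,0,0,2,0,0,0,0,0]

```text
time: 29.95
position: [0.5022, -0.087, 0.1452]
tool_rot: [-0.007, 1.0, -0.0, 0.001]
ft_force: [0.5, -0.3, -1.7]
grip_width: 0.0294
grip_force: 44.9
```

Call:
send_rows:
  moves: [0,0.6,0,0,0,0,0,0,1.15,0,0,0,0,0,0,1.15,0,0,0,0,0,0,1.15,0,0,0,0,0]

```text
time: 30.28
position: [0.5122, -0.0867, 0.1451]
tool_rot: [-0.007, 1.0, -0.0, 0.0]
ft_force: [-0.3, -0.0, -2.3]
grip_width: 0.0293
grip_force: 44.9
```

Call:
send_rows:
  moves: [0,0,0,-0.1,0,0,0,0,0,0,-0.2,0,0,0,0,0,0,-0.25,0,0,0,0,0,0,-0.25,0,0,0]

```text
time: 30.62
position: [0.5116, -0.0866, 0.1424]
tool_rot: [-0.007, 1.0, 0.0, -0.0]
ft_force: [-0.1, -0.4, -1.0]
grip_width: 0.0295
grip_force: 44.9
```

Call:
send_rows:
  moves: [0,0.2,0,0,0,0,0,0,0.2,0,-0.1,0,0,0,0,0.2,0,-0.1,0,0,0]

```text
time: 30.87
position: [0.5139, -0.0866, 0.1418]
tool_rot: [-0.007, 1.0, 0.0, -0.0]
ft_force: [-2.0, 0.1, 1.0]
grip_width: 0.0299
grip_force: 44.9
```

Call:
send_rows:
  moves: [1,0,0,0,0,0,0,1,0,0,0,0,0,0,1,0,0,0,0,0,0,1,0,0,0,0,0,0,1,0,0,0.5,0,0,0]

```text
time: 31.28
position: [0.5135, -0.0865, 0.146]
tool_rot: [-0.007, 1.0, 0.0, -0.001]
ft_force: [0.3, 0.4, 0.4]
grip_width: 0.055
grip_force: 0.0
```

Call:
send_rows:
  moves: [1,0,0,2,0,0,0,1,0,0,4,0,0,0,1,-2,0,8,0,0,0,1,-6,0,10,0,0,0,0.5,-8,2,10,0,0,0]

```text
time: 31.7
position: [0.4354, -0.0694, 0.2503]
tool_rot: [-0.006, 1.0, -0.003, 0.004]
ft_force: [0.4, -0.4, 0.0]
grip_width: 0.082
grip_force: 0.0
```

Run:
```python
from h import *
o=monitor.get_obs(); print(o["position"],o["q"],o["ft_force"])
im,P,o=cloud("side"); p=P.reshape(-1,3)
s=p[(p[:,0]>.50)&(p[:,0]<.6)&(abs(p[:,1]+.0864)<.034)&(p[:,2]>.1175)&(p[:,2]<.128)]
print(len(s),np.median(s,0),cv2.minAreaRect((s[:,:2]*1000).astype(np.float32)))
s=p[(p[:,0]>.49)&(p[:,0]<.535)&(abs(p[:,1]+.0864)<.034)&(p[:,2]>.135)&(p[:,2]<.16)]
if len(s):print("tab",len(s),s.min(0),s.max(0))
s=p[(abs(p[:,0]-.551)<.02)&(p[:,1]>.0)&(p[:,1]<.06)&(p[:,2]>.11)&(p[:,2]<.16)]; print("ball",len(s),s.min(0),s.max(0))
im2,P2,o=cloud("wrist"); np.savez("w12.npz",im=im2,P=P2)
cv2.imwrite("pics/f.png",np.vstack([cv2.resize(im[150:260,290:430],(560,440),interpolation=cv2.INTER_CUBIC)]))
```

```text
[ 0.43543457 -0.06936216  0.2503088 ] [-4.11391270e-01  2.56283381e-01  1.86169965e+00 -1.82307634e-03
  1.01452870e+00 -1.99269182e+00] [ 0.36975138 -0.43842081  0.02595157]
216 [ 0.5521153  -0.10084606  0.1227062 ] ((548.85693359375, -88.83628845214844), (81.34091186523438, 63.112037658691406), 0.3123408555984497)
tab 40 [ 0.50826084 -0.10727532  0.13506441] [ 0.51793097 -0.07880314  0.15722958]
ball 53 [0.53979719 0.01327797 0.11059301] [0.55964621 0.03480446 0.14136693]
```

View pics/f.png

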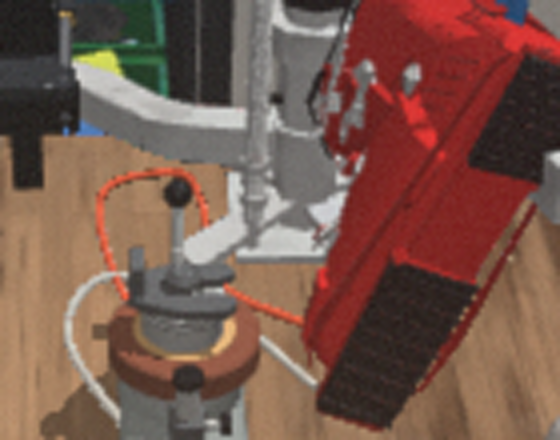

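The side view shows the keeper under the head on the collar (tab at (140,265)) and the lever ball at (178,192). Now I'll check gripper clearance for the end of the lever push.

Run:
```python
from h import *
q=np.vstack([np.load(f)["P"].reshape(-1,3) for f in("top0.npz","side0.npz","w1.npz")]); q=q[np.isfinite(q[:,0])]
q=q[~((q[:,0]<.53)&(q[:,1]<.12)&(q[:,2]>.18))]  # drop gripper itself
q=q[~((q[:,0]<.6)&(q[:,1]<.04))]
for ty in(.078,):
 for tilt in(0,20,35):
  for ang in(0,135,145,155,165,180-1):
    # tool at end: yaw rotates closing axis; tilt about world x leans the hand to -y
    a=np.radians(ang); e=np.array([np.cos(a),np.sin(a),0]); zt=np.array([0,0,-1.]); xt=np.cross(e,zt)
    M=R.from_euler("x",tilt,degrees=True).as_matrix(); e,zt,xt=M@e,M@zt,M@xt
    d=q-np.array([.551,ty,.060]); h=-(d@zt)
    o=[]
    for z0,z1 in((.07,.11),(.11,.15),(.15,.2),(.2,.25)):
        m=(h>z0)&(h<z1)&(abs(d@e)<.105)&(abs(d@xt)<.045); o.append(int(m.sum()))
    print(tilt,ang,o)
```

```text
0 0 [134, 81, 124, 325]
0 135 [55, 0, 0, 1223]
0 145 [55, 0, 0, 1099]
0 155 [87, 36, 47, 1262]
0 165 [131, 77, 115, 1700]
0 179 [134, 81, 124, 431]
20 0 [74, 0, 0, 0]
20 135 [67, 0, 0, 0]
20 145 [67, 0, 0, 0]
20 155 [67, 0, 0, 0]
20 165 [67, 0, 0, 0]
20 179 [71, 0, 0, 0]
35 0 [67, 0, 0, 0]
35 135 [67, 0, 0, 0]
35 145 [67, 0, 0, 0]
35 155 [67, 0, 0, 0]
35 165 [67, 0, 0, 0]
35 179 [67, 0, 0, 0]
```

Call:
send_rows:
  moves: [0,2,0,0,0,0,-0.12,0,4,1,0,0,0,-0.24,0,6,2,0,0,0,-0.36,0,8,3,0,0,0,-0.48,0,10,4,0,0,0,-0.6]

```text
time: 32.22
position: [0.5354, -0.0263, 0.2466]
tool_rot: [0.292, 0.956, -0.0, 0.0]
ft_force: [0.3, -0.5, -1.0]
grip_width: 0.0472
grip_force: 0.0
```

Call:
send_rows:
  moves: [0,1.5,0.8,0,0,0,-0.12,0,1.5,0.8,0,0,0,-0.24,0,1.5,0.8,0,0,0,-0.36,0,1.5,0.8,0,0,0,-0.48,0,1.5,0.8,0,0,0,-0.6]

```text
time: 32.63
position: [0.5495, -0.0185, 0.2463]
tool_rot: [0.561, 0.828, 0.0, -0.0]
ft_force: [-0.5, -0.5, 0.7]
grip_width: 0.0139
grip_force: 0.0
```

Call:
send_rows:
  moves: [0,0,0,0,0,0,-0.12,0,0,0,0,0,0,-0.24,0,0,0,0,0,0,-0.36,0,0,0,0,0,0,-0.385,0,0,0,0,0,0,-0.385]

```text
time: 33.05
position: [0.5493, -0.0187, 0.2465]
tool_rot: [0.707, 0.707, 0.0, 0.0]
ft_force: [0.1, -0.5, -0.2]
grip_width: 0.0005
grip_force: 0.0
```

Call:
send_rows:
  moves: [0,0,0,0,0.11,0,0,0,0,0,0,0.22,0,0,0,0,0,0,0.33,0,0,0,0,0,0,0.436,0,0,0,0,0,0,0.436,0,0]

```text
time: 33.47
position: [0.5494, -0.0219, 0.2451]
tool_rot: [0.692, 0.689, 0.153, -0.153]
ft_force: [-0.2, -0.7, -1.7]
grip_width: 0.0003
grip_force: 0.0
```

Run:
```python
from h import *
o=monitor.get_obs(); M=R.from_quat(o["tool_rot"]).as_matrix(); print(o["position"],M.round(3),o["q"],o["grip_width"])
p=np.load("w12.npz")["P"].reshape(-1,3)
s=p[(np.hypot(p[:,0]-.55,p[:,1]-.025)<.03)&(p[:,2]>.12)&(p[:,2]<.145)]
print(len(s),cv2.minEnclosingCircle((s[:,:2]*1000).astype(np.float32)) if len(s) else 0)
```

```text
[ 0.54941668 -0.02191908  0.24511965] [[ 0.004  1.     0.001]
 [ 0.906 -0.004  0.424]
 [ 0.424 -0.001 -0.906]] [-0.45545432  0.47405076  1.59779019  0.40688041  1.29504645 -0.6085981 ] 0.00034386600259215047
23 ((541.8817138671875, 28.2665958404541), 4.2050862312316895)
```

Call:
send_rows:
  moves: [0,0,0,-2,0,0,0,0,0,0,-4,0,0,0,0,0,0,-6,0,0,0,0,0,0,-8.1,0,0,0,0,0,0,-8.1,0,0,0]

```text
time: 33.88
position: [0.5467, -0.0174, 0.1625]
tool_rot: [0.69, 0.69, 0.151, -0.155]
ft_force: [-0.5, 0.2, -0.6]
grip_width: 0.0005
grip_force: 0.0
```

Call:
send_rows:
  moves: [0,0,0,0,0,0,0,0,0,0,0,0,0,0,0,0,0,0,0,0,0]

```text
time: 34.13
position: [0.5498, -0.0187, 0.1669]
tool_rot: [0.69, 0.691, 0.153, -0.152]
ft_force: [-0.7, 0.5, -0.1]
grip_width: 0.0003
grip_force: 0.0
```

Call:
send_rows:
  moves: [0,0,0.2,-1,0,0,0,0,0,0.7,-2.1,0,0,0,0,0,1.6,-2.2,0,0,0,0,0,2.8,-2.6,0,0,0,0,0,3.9,-3.1,0,0,0]

```text
time: 34.55
position: [0.5494, 0.0206, 0.1347]
tool_rot: [0.691, 0.69, 0.153, -0.152]
ft_force: [-1.0, -3.6, -0.4]
grip_width: 0.0004
grip_force: 1.4
```

Call:
send_rows:
  moves: [0,0,0.8,-0.5,0,0,0,0,0,1.6,-1.1,0,0,0,0,0,2.4,-1.75,0,0,0,0,0,2.4,-1.75,0,0,0]

```text
time: 34.88
position: [0.5482, 0.0464, 0.1161]
tool_rot: [0.69, 0.69, 0.153, -0.154]
ft_force: [-0.6, 0.2, -0.4]
grip_width: 0.0003
grip_force: 0.0
```

Call:
send_rows:
  moves: [0,0,0.5,-0.6,0,0,0,0,0,1,-1.2,0,0,0,0,0,1.4,-1.8,0,0,0,0,0,1.75,-2.35,0,0,0]

```text
time: 35.22
position: [0.5488, 0.0627, 0.0931]
tool_rot: [0.691, 0.69, 0.153, -0.153]
ft_force: [0.3, -0.2, 3.3]
grip_width: 0.0002
grip_force: 1.3
```

Run:
```python
from h import *
for n in("side","top"):
    im,P,o=cloud(n); p=P.reshape(-1,3); c=P; g=im.max(-1)
    m=(abs(c[...,0]-.55)<.03)&(c[...,1]>.0)&(c[...,1]<.13)&(c[...,2]>.03)&(c[...,2]<.16)&(g<70)
    s=c[m]; 
    for z in np.arange(.03,.16,.02):
        t=s[(s[:,2]>=z)&(s[:,2]<z+.02)]
        if len(t): print(n,round(z,2),len(t),t.mean(0).round(3),t[:,1].min().round(3),t[:,1].max().round(3))
print(o["position"],o["ft_force"])
```

```text
side 0.07 11 [0.548 0.057 0.083] 0.051 0.075
side 0.09 14 [0.55  0.049 0.097] 0.043 0.058
side 0.11 6 [0.549 0.043 0.122] 0.039 0.048
side 0.13 18 [0.546 0.005 0.142] 0.001 0.024
side 0.15 32 [0.553 0.006 0.154] 0.001 0.013
[0.54838019 0.06301016 0.09218144] [1.12502089 0.63700432 0.72686133]
```

Call:
send_rows:
  moves: [0,0,0.35,-0.8,0,0,0,0,0,0.65,-1.6,0,0,0,0,0,0.9,-2.3,0,0,0,0,0,1,-2.8,0,0,0,0,0,1,-2.8,0,0,0]

```text
time: 35.73
position: [0.5494, 0.0714, 0.0659]
tool_rot: [0.691, 0.69, 0.153, -0.153]
ft_force: [-2.3, -3.4, 8.8]
grip_width: 0.0003
grip_force: 5.0
```

Call:
send_rows:
  moves: [0,0,0,-0.2,0,0,0,0,0,0,-0.2,0,0,0]

```text
time: 35.9
position: [0.5495, 0.0714, 0.0655]
tool_rot: [0.69, 0.69, 0.154, -0.153]
ft_force: [-3.6, -6.1, 19.0]
grip_width: 0.0003
grip_force: 9.6
```

Call:
send_rows:
  moves: [0,0,-0.3,1,0,0,0,0,0,-1.3,4,0,0,0,0,0,-2.6,8,0,0,0,0,0,-4,12,0,0,0,0,0,-6,16,0,0,0]

```text
time: 36.32
position: [0.5481, 0.0141, 0.2209]
tool_rot: [0.69, 0.69, 0.152, -0.154]
ft_force: [1.1, -1.1, 0.0]
grip_width: 0.0002
grip_force: 0.0
```

Call:
send_rows:
  moves: [0,-4,-1,0,0,0,0,0,-8,-2,1,0,0,0,0,-8,-2,1,0,0,0,0,-8,-2,1,0,0,0,0,-8,-2,1,0,0,0]

```text
time: 36.73
position: [0.4694, -0.0066, 0.2297]
tool_rot: [0.691, 0.69, 0.153, -0.152]
ft_force: [-0.6, -0.2, -0.3]
grip_width: 0.0006
grip_force: 0.0
```

Run:
```python
from h import *
for n in("side","top","wrist"):
    im,P,o=cloud(n); p=P.reshape(-1,3); g=im.max(-1).ravel()
    s=p[(abs(p[:,0]-.55)<.02)&(p[:,1]>.065)&(p[:,1]<.115)&(p[:,2]>.03)&(p[:,2]<.075)&(g<90)]
    if len(s)>3: print(n,"ball",len(s),s.mean(0).round(4),s.min(0).round(4),s.max(0).round(4))
    r=np.hypot(p[:,0]-.5515,p[:,1]+.0864)
    s=p[(r<.012)&(p[:,2]>.12)&(p[:,2]<.145)]; print(n,"head",len(s),np.percentile(s[:,2],90).round(4) if len(s) else 0)
    s=p[(r<.05)&(r>.02)&(p[:,2]>.118)&(p[:,2]<.129)]; print(n,"keeper top",len(s),np.median(s,0).round(4) if len(s) else 0, cv2.minAreaRect((s[:,:2]*1000).astype(np.float32)) if len(s)>3 else 0)
    if len(s)>20: A=np.c_[s[:,:2],np.ones(len(s))]; print("tilt",np.linalg.lstsq(A,s[:,2],rcond=None)[0][:2].round(3))
print(o["position"],o["ft_force"],o["time"])
```

```text
side ball 23 [0.5487 0.0821 0.0517] [0.5393 0.0701 0.0434] [0.5596 0.0905 0.059 ]
side head 26 0.135
side keeper top 197 [ 0.5505 -0.1029  0.1226] ((548.6978759765625, -89.15575408935547), (66.92607116699219, 79.00968170166016), 86.18368530273438)
tilt [-0.006  0.008]
top ball 34 [0.5478 0.0862 0.054 ] [0.5386 0.0772 0.0483] [0.5593 0.0955 0.0593]
top head 0 0
top keeper top 0 0 0
wrist ball 383 [0.5497 0.0858 0.0535] [0.5402 0.0765 0.0437] [0.5612 0.0979 0.0584]
wrist head 0 0
wrist keeper top 0 0 0
[ 0.46997774 -0.00641176  0.22945786] [0.66030152 0.41619997 0.53478535] 36.8333
```

```bash
python3 -c "
from rig import workorder; print(workorder.hand_in())"
```

```text
the job is handed in; nothing more can be done
None
```

The wheel, short collar and keeper are mounted and the clamp lever is down at about 1.14 of 1.15 rad. I handed the job in at about 37 s and got no verdict back. I viewed 11 pictures, one over the limit of 10.

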